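Sort pump bushings with a stepped plug gauge

ROBOT

A 7-joint arm with a two-finger parallel gripper is mounted at the origin on the work surface. World frame = base frame: x ahead of the robot, y to its left, z up, the work surface at z = 0. Lengths are in m, angles in degrees, forces in N, time in s.
With the tool pointing down it reaches from about 0.425 to 0.875 m from the base axis. Payload 4.7 kg.
Tool frame: the origin (TCP) lies at the very end of the fingers, on their centre line; the grasp point (between the pads) lies env.tcp_to_grasp behind it (env.tcp_to_grasp is the distance from the TCP to the grasp point, in m); z points along the fingers, x is the direction in which the jaws open and shut, and the axes are right-handed (so a half turn about z gives the same grasp; the last joint's range is limited). The gripper opens to 87 mm and grips with 3 to 60 N. Pads are 19 mm wide; open, the fingers measure 117 mm over their backs; the gripper's body (75 mm by 190 mm) begins 51 mm behind the grasp point.
Start: joints at [76.037, 18.392, -4.016, 83.108, 1.295, 78.541, -3.26], TCP at [0.166, -0.629, 0.223] pointing down, gripper open.
Joint ranges: [-163.93, 163.93], [-17.29, 119.83], [-79.2, 71.16], [3.27, 140.29], [-89.18, 269.18], [5.43, 117.66], [-154.24, 154.24]. Speed limits (degrees/s): [147.25, 147.25, 180, 180, 180, 180, 180].

INTERFACE

Orientations are given as [roll, pitch, yaw] about the fixed x, y, z axes, in that order (R = Rz(yaw) Ry(pitch) Rx(roll)).
In Python, from cell import env gives the robot as it stands. The module is installed in compiled form; this text tells all that it offers.
- The arm moves only by the tool send_rows, never from a script. Its argument "steps" is a list of rows, each a list of 3 entries, a list of its own where there are three numbers: the shift along the tool's x, y, z in m, then the turn, a rotation vector about the tool's x, y, z in rad, then the finger opening in m, from 0 to 0.087. A call has exactly 5 rows; each row is the pose to reach, as a shift and turn from the pose commanded when the call began, along the tool's axes at that moment; what a row does not reach only later rows make up. A row lasts 1/12 s, in which the tool goes at most 41.7 mm and 7.16 degrees, less where a joint would pass 70% of its speed; a pose out of reach is approached as far as the arm can. A call with a gripper value outside its range is refused whole. The fingers move at their own pace and stop on an object; "grip_force" is the grip in N (left out, the last holds). Time passes only in rows, so rows that repeat a pose let the fingers close, or fill a call up. It gives the time, the measured TCP pose, the force and the opening at its end, in the units of the state.
- env.get_obs(): the state, without advancing time (a new reading comes with each control period).
- env.read_camera(name): name is "scene" or "top"; returns a dict with "pixels" (400x640x3 uint8, red, green, blue), "fx", "fy", "cx", "cy" (pixels), "k1" (the pictures are not rectified: a ray, as slopes to the right and down, at radius r is drawn at 1 + k1 r^2 times it, then the intrinsics apply), "position" and "rotation" of the camera in the world. Camera axes: x right, y up, looking along -z (the intrinsics and any distortion apply to the point x, -y, -z); pixel columns grow to the right and rows downward; lengths in m; the calibration is good to about 2 mm. A picture is of the moment at which its call begins. There is no depth.
- env.sign_off(): hands the job in, once; it reports no verdict.
The state is a dict: "time_s": time; "qpos": joint angles; "joint_velocities": joint speeds; "effort": joint torques, N m; "tool_pos": TCP position; "tool_rot": TCP orientation; "force": force on the tool from outside, world axes, zero at the start; "wrist_torque": the same for the moment, N m; "grip_width": finger opening in m.
Only numpy, scipy, OpenCV 4.12 (cv2) and the standard library are available. Lean on these libraries where they do the work, as an engineer would, in place of code of your own. Each camera call takes 0.05 s, during which the arm holds its last target.

TASK

Take the stepped plug gauge out of its block and, working along the row from the robot's left to its right, let it down gently into each bushing as far as it will go without forcing, then hang the gauge back in its block. Stand the bushing that the thin step will not enter upright in the square plywood tray, put the one that takes both steps right up to the collar into the round tub, and leave the one that takes the thin step but stops the thick one standing on the board. Leave the other things on the bench where they are.

Things in the scene. Friction and masses are not known exactly. Their poses are not given: they have to be found in the camera images.
- gauge_handle (a point): centre of the hexagonal aluminium handle (26 mm across flats, 70 mm long) of the loose plug gauge, 0.30 kg, hanging upright in its block; 41 mm above the underside of its collar (34 mm diameter, 6 mm thick) and 81 mm above its tip. z points up; one pair of flats faces along x, the others 60 degrees round
- gauge_tip (a point): middle of the gauge's lower end, same axes. From here up: thin step 20 mm diameter, 14 mm long (1 mm bevel at the tip), thick step 24 mm diameter, 26 mm long, then the collar. With the thin step stopped on a bushing's recess floor this point is 13 to 15 mm below the mouth; with the thick step stopped there 26 to 28 mm; with the collar on the mouth 40 mm
- block_hole (a point): wooden gauge block, 90 x 90 x 50 mm, fixed to the bench: the centre of its upright 28 mm hole, at the top face (50 mm above the bench). The hole goes right through and its edge is bevelled 2 mm. The gauge hangs in it with the collar on the top face and its tip 40 mm below that face
- board: work board, 90 mm (x) by 320 mm (y), fixed, its top 30 mm above the bench, on which the three bushings stand in a row along its y axis, about 100 mm apart. Origin under its centre, at the bench. Its +y end is the robot's left end of the row
- bush_a_mid (a point): bronze bushing, one of three alike outside: upright cylinder, 42 mm diameter, 50 mm tall, about 0.4 kg, loose on the board. Its mouth is a recess 28 mm wide, 12 mm deep with a flat floor; from there a narrower bore of unknown size (1 to 1.5 mm bevel at its edge) runs down through the bottom. This point: on the axis half-way up, 25 mm below the mouth; z up
- bush_b_mid (a point): bronze bushing, one of three alike outside: upright cylinder, 42 mm diameter, 50 mm tall, about 0.4 kg, loose on the board. Its mouth is a recess 28 mm wide, 12 mm deep with a flat floor; from there a narrower bore of unknown size (1 to 1.5 mm bevel at its edge) runs down through the bottom. This point: on the axis half-way up, 25 mm below the mouth; z up
- bush_c_mid (a point): bronze bushing, one of three alike outside: upright cylinder, 42 mm diameter, 50 mm tall, about 0.4 kg, loose on the board. Its mouth is a recess 28 mm wide, 12 mm deep with a flat floor; from there a narrower bore of unknown size (1 to 1.5 mm bevel at its edge) runs down through the bottom. This point: on the axis half-way up, 25 mm below the mouth; z up
- tray_in (a point): open square plywood tray, 150 x 150 mm outside, 45 mm tall, walls and floor 7 mm, fixed: centre of its inner floor (7 mm above the bench), axes along its sides
- tub_in (a point): round white plastic tub, 150 mm across the rim, 132 mm at the foot, 65 mm tall, wall 4 mm, fixed: centre of its inner floor (5 mm above the bench)
- hammer: bystander: hammer, 260 mm long, lying on the bench; origin under its middle, x from the handle to the head
- jar: bystander: jar of grease, 68 mm diameter, 85 mm tall, standing; origin at the middle of its foot
- oilcan: bystander: green oil can, 72 mm diameter, 82 mm tall with a slanting spout to 130 mm, standing; origin at the middle of its foot
Mind the look-alikes: they are no part of the job. What is shaped like the part that bears bush_b_mid but blue, red or white is not meant.

How it is judged:
By the outcome, as a careful person would: the job done as asked, in the order asked, and still so for the second after the job is handed in, with the robot touching nothing.
It also fails if it takes over 72 s, if anything falls off the work surface, if the arm or the gripper's body presses on something with over 40 N, if the wrist force passes 120 N, or if a joint passes its speed limit or range.

## Working session

There is one attempt and no reset: what is moved stays moved. The work goes in short steps, Python scripts to look and compute and a tool call to move; the robot and the scene stay as the last step left them, time stands still between calls to the robot, and variables do not carry over. Pictures are saved under pics/ and viewed, and the job is handed in when it is done.

Besides the shell and the picture viewer there is one more tool, called by a JSON object that holds its "name" and its "arguments". send_rows: Moves the arm, as the interface text tells. Its arguments: {"type":"object","properties":{"steps":{"type":"array"},"grip_force":{"type":"number"}},"required":["steps"]}

```bash
mkdir -p pics; python3 - <<'E'
from cell import env
import cv2,numpy as np
o=env.get_obs()
for k,v in o.items(): print(k,np.round(v,4))
print(env.tcp_to_grasp)
for n in("scene","top"):
    c=env.read_camera(n); cv2.imwrite(f"pics/{n}0.png",c["pixels"][:,:,::-1])
    print(n,{k:np.round(v,4) for k,v in c.items() if k!="pixels"})
E
```

```text
time_s 0.0
qpos [76.0391 18.4376 -4.0177 83.1752  1.2941 78.5404 -3.2599]
joint_velocities [ 0.0015  0.0598 -0.0506 -0.1365 -0.062   0.003   0.0044]
effort [ 2.00000e-04 -4.91282e+01 -4.03500e-01 -3.12526e+01 -6.39000e-02
  4.37000e-02  2.00000e-04]
tool_pos [ 0.1655 -0.628   0.2215]
tool_rot [ 1.799958e+02  1.079000e-01 -7.522740e+01]
force [ 0.1463 -0.1489 -0.377 ]
wrist_torque [ 0.0027 -0.007  -0.0161]
grip_width 0.0873
0.0187
scene {'fx': np.float64(407.8121), 'fy': np.float64(407.8121), 'cx': np.float64(319.448), 'cy': np.float64(206.1423), 'k1': np.float64(-0.0638), 'position': array([1.0201, 0.4315, 0.8456]), 'rotation': array([ 40.0642,  -0.7407, 135.658 ])}
top {'fx': np.float64(486.5271), 'fy': np.float64(486.5271), 'cx': np.float64(322.8396), 'cy': np.float64(196.894), 'k1': np.float64(-0.1516), 'position': array([ 0.514 , -0.0352,  1.1677]), 'rotation': array([  2.9124,   0.1001, -91.6639])}
```

View pics/scene0.png

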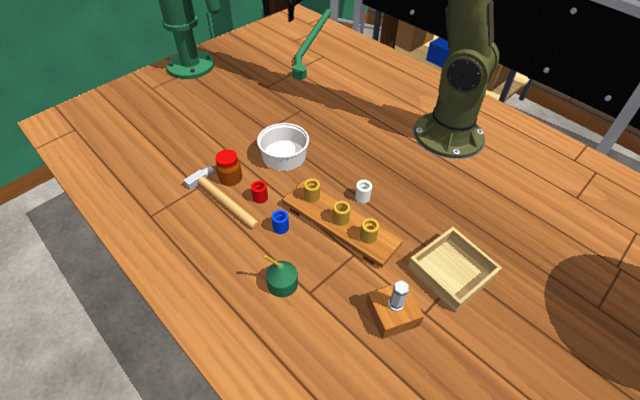

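View pics/top0.png

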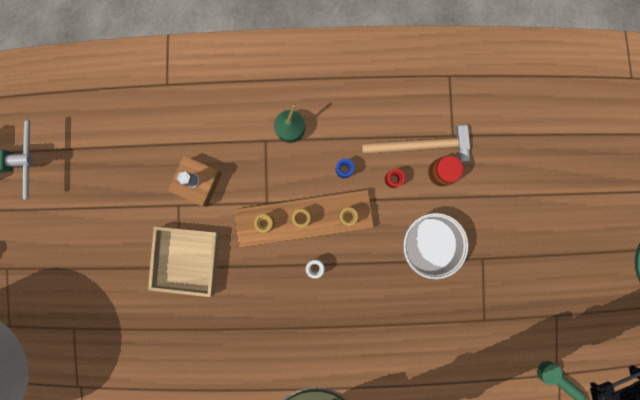

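```bash
cat > h.py <<'E'
import numpy as np,cv2
from cell import env
from scipy.spatial.transform import Rotation as R
def cam(n): return env.read_camera(n)
def ray(c,u,v):
    K=np.array([[c["fx"],0,c["cx"]],[0,c["fy"],c["cy"]],[0,0,1.]])
    p=cv2.undistortPoints(np.array([[[u,v]]],float),K,np.array([c["k1"],0,0,0,0.]))[0,0]
    d=R.from_euler("xyz",c["rotation"],degrees=True).as_matrix()@np.array([p[0],-p[1],-1.])
    return np.array(c["position"]),d
def onplane(c,u,v,z):
    o,d=ray(c,u,v); return o+d*(z-o[2])/d[2]
def proj(c,P):
    q=R.from_euler("xyz",c["rotation"],degrees=True).as_matrix().T@(np.array(P,float)-c["position"])
    x,y=q[0]/-q[2],-q[1]/-q[2]; s=1+c["k1"]*(x*x+y*y)
    return np.array([c["fx"]*x*s+c["cx"],c["fy"]*y*s+c["cy"]])
def tri(ra,rb):
    (o1,d1),(o2,d2)=ra,rb; d1=d1/np.linalg.norm(d1); d2=d2/np.linalg.norm(d2)
    t=np.linalg.lstsq(np.c_[d1,-d2],o2-o1,rcond=None)[0]
    a,b=o1+d1*t[0],o2+d2*t[1]; return (a+b)/2,np.linalg.norm(a-b)
def crop(c,x0,y0,x1,y1,s,name):
    im=cv2.resize(c["pixels"][y0:y1,x0:x1,::-1],None,fx=s,fy=s,interpolation=cv2.INTER_CUBIC)
    cv2.imwrite(name,im)
E
python3 - <<'E'
from h import *
t=cam("top");s=cam("scene")
crop(t,140,150,390,300,3.2,"pics/t1.png"); crop(s,260,160,510,340,3.2,"pics/s1.png")
for u,v in[(263,223),(301,218),(349,216)]:
  print(onplane(t,u,v,.08).round(4), )
for u,v in[(312,184),(342,206),(370,224)]:
  print(onplane(s,u,v,.08).round(4), )
E
```

```text
[0.5147 0.1007 0.08  ]
[0.5235 0.0152 0.08  ]
[ 0.5249 -0.0922  0.08  ]
[ 0.5249 -0.0885  0.08  ]
[0.5226 0.0158 0.08  ]
[0.515  0.1004 0.08  ]
```

```bash
ls pics
```

```text
s1.png
scene0.png
t1.png
top0.png
```

View pics/t1.png

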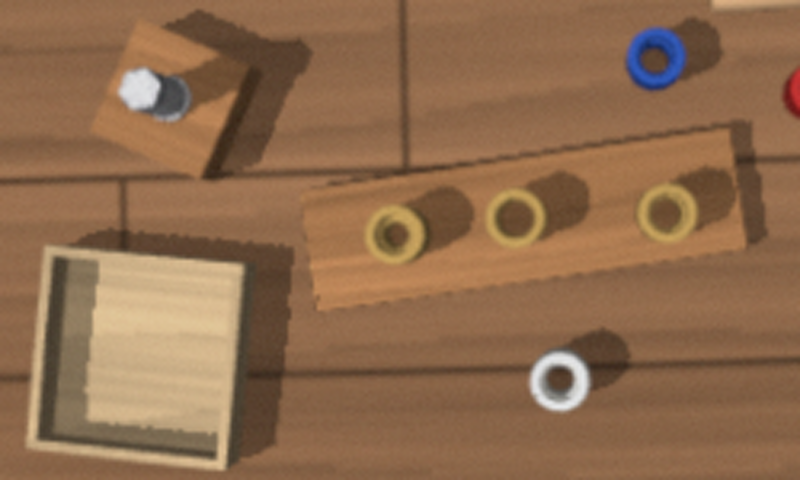

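View pics/s1.png

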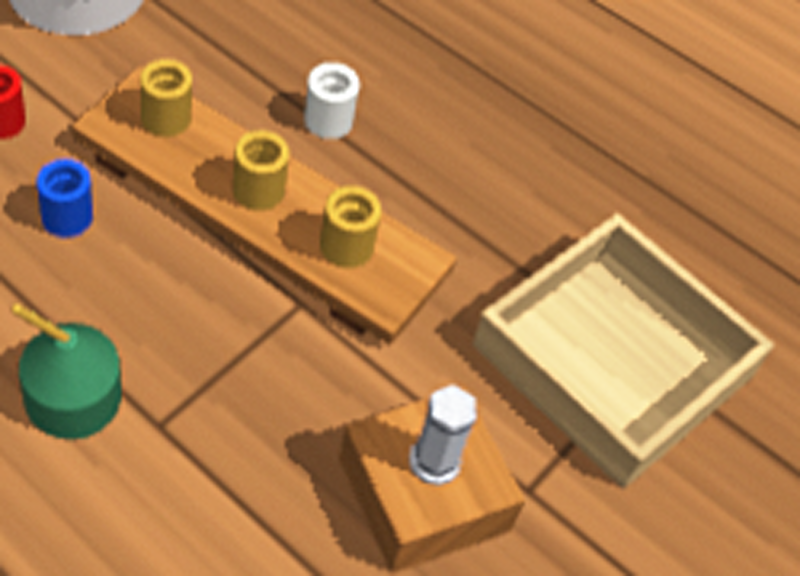

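```bash
cat > meas.py <<'E'
from h import *
t=cam("top");s=cam("scene")
def masks(c):
    hsv=cv2.cvtColor(c["pixels"],cv2.COLOR_RGB2HSV); return hsv
for c,n in((t,"top"),(s,"scene")):
    h=masks(c)
    for (u,v) in ([(263,223),(301,218),(349,216)] if n=="top" else [(370,230),(342,212),(312,190)]):
        pass
h=masks(t)
for u,v in((272,228),(256,229),(240,218),(184,178),(180,250),(436,240),(405,245)): print((u,v),h[v,u])
m=cv2.inRange(h,(20,110,90),(32,255,255))
cv2.imwrite("pics/mb.png",m)
cs,_=cv2.findContours(m,cv2.RETR_EXTERNAL,cv2.CHAIN_APPROX_NONE)
for k in cs:
    if cv2.contourArea(k)>80:
        (x,y),(a,b),an=cv2.fitEllipse(k); print("bush",round(x,1),round(y,1),round(a,1),round(b,1),onplane(t,x,y,.08).round(4))
m=cv2.inRange(h,(0,0,170),(180,60,255))
cs,_=cv2.findContours(m,cv2.RETR_EXTERNAL,cv2.CHAIN_APPROX_NONE)
for k in cs:
    if cv2.contourArea(k)>20:
        M=cv2.moments(k); x,y=M["m10"]/M["m00"],M["m01"]/M["m00"]; print("white",round(x,1),round(y,1),cv2.contourArea(k),cv2.minAreaRect(k),onplane(t,x,y,.126).round(4))
crop(t,165,150,225,210,10,"pics/g.png")
crop(s,370,270,440,345,8,"pics/gs.png")
E
python3 meas.py
```

```text
(272, 228) [ 18 145  93]
(256, 229) [ 18 135 191]
(240, 218) [ 13 137 169]
(184, 178) [110   3 219]
(180, 250) [ 18  83 223]
(436, 240) [105   2 229]
(405, 245) [  8  11 181]
white 314.3 268.9 235.0 ((314.3500061035156, 268.9499816894531), (17.708751678466797, 17.39252471923828), 18.43494987487793) [ 0.4136 -0.0124  0.126 ]
white 435.4 245.8 3243.5 ((435.5, 245.5), (65.0, 63.0), 90.0) [ 0.4545 -0.2741  0.126 ]
white 182.9 177.2 102.0 ((182.9400177001953, 177.42001342773438), (12.20000171661377, 11.400001525878906), 53.13010025024414) [0.6187 0.2685 0.126 ]
white 23.6 180.0 37.0 ((24.0, 181.5), (33.0, 2.0), 90.0) [0.626  0.6525 0.126 ]
white 16.4 159.5 89.5 ((16.033191680908203, 159.497802734375), (6.186266899108887, 18.226207733154297), 86.18592071533203) [0.6745 0.673  0.126 ]
white 463.6 139.0 209.5 ((463.5445556640625, 139.94554138183594), (28.657072067260742, 9.651860237121582), 84.2894058227539) [ 0.685  -0.3468  0.126 ]
white 24.7 134.8 40.0 ((24.456605911254883, 136.99810791015625), (2.389047384262085, 32.01323318481445), 2.4895529747009277) [0.7312 0.6524 0.126 ]
```

View pics/g.png

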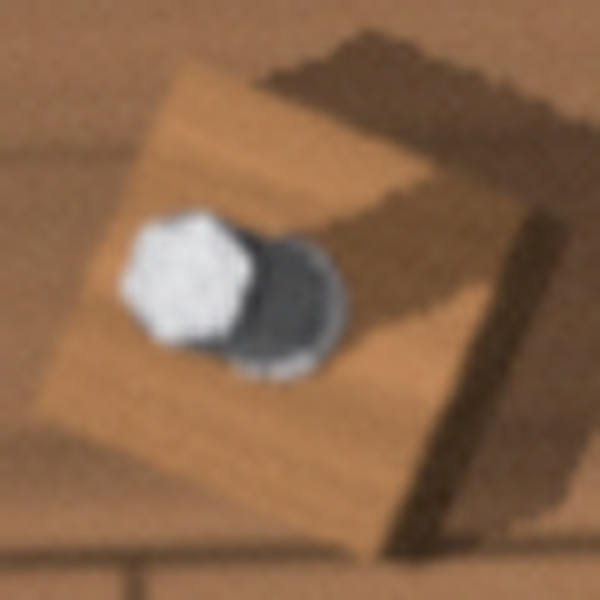

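View pics/gs.png

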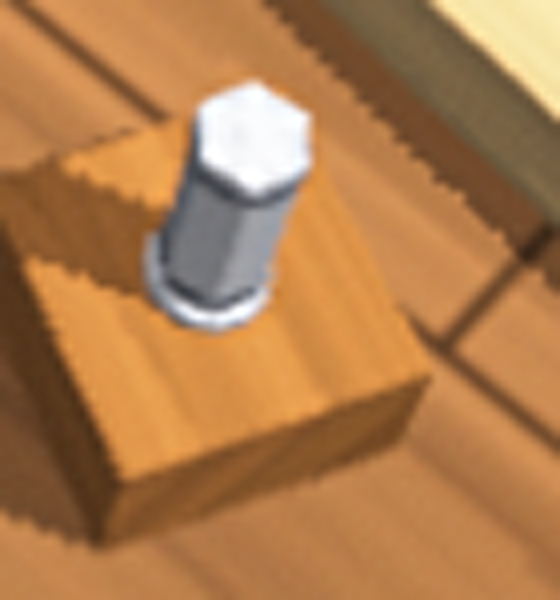

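```bash
cat > meas2.py <<'E'
from h import *
t=cam("top");s=cam("scene")
def up(c,x0,y0,x1,y1,k=8):
    return cv2.resize(c["pixels"][y0:y1,x0:x1],None,fx=k,fy=k,interpolation=cv2.INTER_CUBIC)
def wpts(c,k,x0,y0,z,f=8): return np.array([onplane(c,(p[0]+.5)/f-.5+x0,(p[1]+.5)/f-.5+y0,z) for p in k[:,0,:]])
# hex
for c,b in((t,(168,160,204,200)),(s,(385,275,418,300))):
    im=up(c,*b); h=cv2.cvtColor(im,cv2.COLOR_RGB2HSV)
    m=cv2.inRange(h,(0,0,178),(180,40,255))
    if c is s: m=cv2.inRange(h,(0,0,200),(180,40,255))
    cs,_=cv2.findContours(m,cv2.RETR_EXTERNAL,cv2.CHAIN_APPROX_NONE); k=max(cs,key=cv2.contourArea)
    w=wpts(c,k,b[0],b[1],.126)[:,:2]
    M=cv2.moments(w.astype(np.float32)*1000); ce=np.array([M["m10"],M["m01"]])/M["m00"]
    d=w*1000-ce; th=np.arctan2(d[:,1],d[:,0]); r=np.hypot(*d.T)
    g=np.linspace(-np.pi,np.pi,720); o=np.argsort(th); rr=np.interp(g,th[o],r[o],period=2*np.pi)
    ph=np.angle((rr*np.exp(-6j*g)).sum()); print("hex centre mm",ce.round(1),"area",round(M["m00"]),"(585 exp) corner deg",-np.degrees(ph)/6, "flat",(-np.degrees(ph)/6+30))
for c,bs in((t,[(250,210,278,236),(288,205,316,231),(335,203,362,229)]),(s,[(355,215,385,246),(327,199,357,226),(297,176,327,205)])):
    for b in bs:
        im=up(c,*b); h=cv2.cvtColor(im,cv2.COLOR_RGB2HSV).astype(int)
        a=h[(h[...,0]>19)&(h[...,1]>110)&(h[...,2]>70)]
        print(b,len(a)/64,np.median(a,0) if len(a) else None, h[::52,::56,0].tolist())
E
python3 meas2.py
```

```text
hex centre mm [618.5 268.2] area 532 (585 exp) corner deg -18.689860781562523 flat 11.310139218437477
hex centre mm [619.  267.7] area 604 (585 exp) corner deg -19.54397755180335 flat 10.456022448196649
(250, 210, 278, 236) 81.765625 [ 20. 135. 160.] [[13, 14, 13, 13], [14, 17, 19, 16], [13, 20, 13, 19], [14, 18, 20, 18]]
(288, 205, 316, 231) 42.75 [ 20. 135. 189.] [[13, 14, 13, 14], [13, 18, 19, 15], [14, 20, 14, 20], [14, 18, 19, 14]]
(335, 203, 362, 229) 56.75 [ 20. 135. 176.] [[14, 14, 14, 13], [14, 16, 19, 15], [14, 20, 14, 20], [14, 19, 20, 16]]
(355, 215, 385, 246) 340.046875 [ 20. 179. 156.] [[16, 14, 14, 14, 13], [16, 16, 20, 24, 14], [14, 19, 20, 22, 14], [14, 20, 20, 20, 16], [15, 16, 20, 16, 16]]
(327, 199, 357, 226) 318.609375 [ 20. 179. 153.] [[15, 15, 13, 13, 13], [15, 20, 20, 22, 14], [13, 21, 22, 21, 15], [14, 20, 20, 20, 15], [15, 15, 19, 15, 15]]
(297, 176, 327, 205) 298.859375 [ 20. 179. 155.] [[13, 14, 14, 14, 13], [14, 17, 20, 23, 14], [14, 17, 22, 21, 14], [14, 18, 20, 21, 15], [15, 15, 19, 15, 15]]
```

```bash
cat > meas3.py <<'E'
from meas2 import *
print('---')
vis=[]
for c,bs in((t,[(250,210,278,236),(288,205,316,231),(335,203,362,229)]),(s,[(355,215,385,246),(327,199,357,226),(297,176,327,205)])):
    for b in bs:
        im=up(c,*b); im=cv2.GaussianBlur(im,(0,0),3); h=cv2.cvtColor(im,cv2.COLOR_RGB2HSV)
        m=cv2.inRange(h,(17,90,140 if c is t else 165),(35,255,255))
        m=cv2.morphologyEx(m,cv2.MORPH_CLOSE,np.ones((9,9)))
        vis.append(cv2.resize(np.hstack([im,cv2.merge([m]*3)]),(480,240)))
        cs,_=cv2.findContours(m,cv2.RETR_EXTERNAL,cv2.CHAIN_APPROX_NONE); k=max(cs,key=cv2.contourArea)
        k=cv2.convexHull(k)
        w=(wpts(c,k,b[0],b[1],.08)[:,:2]*1000).astype(np.float32)
        M=cv2.moments(w); print("circ",np.round(cv2.minEnclosingCircle(w),1) if 0 else [np.round(x,1) for x in cv2.minEnclosingCircle(w)],"ell",[np.round(x,1) for x in cv2.fitEllipse(w)],"cm",round(M["m10"]/M["m00"],1),round(M["m01"]/M["m00"],1))
vis=[v[:200,:400] if 0 else cv2.resize(v,(400,190)) for v in vis]
cv2.imwrite("pics/vis.png",np.vstack([np.hstack(vis[i:i+2]) for i in(0,2,4)])[...,::-1])
# tray & tub
T={}
E
python3 meas3.py|sed -n '/---/,$p'
```

```text
---
circ [array([514.8, 100.9]), np.float64(21.8)] ell [array([514.9, 101.5]), array([41.6, 42.8]), np.float64(109.4)] cm 515.0 101.4
circ [array([524.2,  16.2]), np.float64(21.6)] ell [array([524.2,  16.4]), array([42. , 42.5]), np.float64(101.8)] cm 524.2 16.3
circ [array([524.3, -89.7]), np.float64(21.9)] ell [array([524.5, -89.8]), array([42.4, 43.5]), np.float64(176.9)] cm 524.5 -89.8
circ [array([529.5, 111.3]), np.float64(38.7)] ell [array([528.9, 110.2]), array([47.4, 79.9]), np.float64(125.7)] cm 526.7 110.4
circ [array([539.7,  27.6]), np.float64(40.5)] ell [array([538.6,  27.6]), array([47.9, 83.9]), np.float64(130.0)] cm 535.7 27.5
circ [array([525.7, -88.5]), np.float64(23.5)] ell [array([525.9, -89. ]), array([43.3, 46.9]), np.float64(165.3)] cm 525.8 -89.0
```

View pics/vis.png

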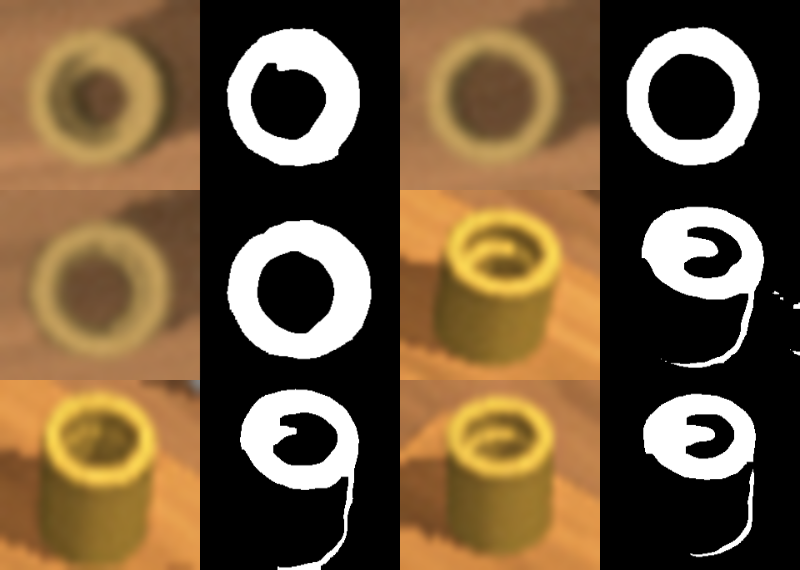

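```bash
cat > p.py <<'E'
import sys; from h import *
x,y,z,yaw=map(float,sys.argv[1:5])
o=env.get_obs(); Rm=R.from_euler("xyz",o["tool_rot"],degrees=True)
T=R.from_euler("xyz",[180,0,yaw],degrees=True)
print("d",Rm.inv().apply(np.array([x,y,z])-o["tool_pos"]).round(4),"rot",(Rm.inv()*T).as_rotvec().round(3),"dist",round(np.linalg.norm(np.array([x,y,z])-o["tool_pos"]),3))
print("pos",np.round(o["tool_pos"],4),"rpy",np.round(o["tool_rot"],2),"F",np.round(o["force"],2),"M",np.round(o["wrist_torque"],2),"w",round(float(o["grip_width"]),4),"t",round(o["time_s"],2))
E
cat > meas4.py <<'E'
from h import *
t=cam("top")
print("tray top corners",[onplane(t,140+u/3.2,150+v/3.2,.045)[:2].round(3).tolist() for u,v in((45,247),(248,265),(226,470),(28,447))])
print("tub",onplane(t,435.5,245.5,.065).round(3))
print("jar",onplane(t,448,169,.085).round(3),"oil",onplane(t,290,126,.08).round(3))
E
python3 meas4.py; python3 p.py 0.45 -0.42 0.222 11
```

```text
tray top corners [[0.511, 0.364], [0.495, 0.212], [0.346, 0.232], [0.365, 0.381]]
tub [ 0.452 -0.288  0.065]
jar [ 0.624 -0.319  0.085] oil [0.732 0.035 0.08 ]
d [-0.1292 -0.3281  0.0006] rot [ 0.    -0.    -1.505] dist 0.353
pos [ 0.1657 -0.6286  0.2226] rpy [ 1.800e+02 -1.000e-02 -7.523e+01] F [ 0.25  0.85 -0.74] M [ 0.02  0.02 -0.01] w 0.0872 t 0.55
```

{"name": "send_rows", "arguments": {"steps": [[[-0.013,-0.033,-0.005],[0,0,-0.1],0.087],[[-0.039,-0.098,-0.01],[0,0,-0.2],0.087],[[-0.065,-0.164,-0.015],[0,0,-0.32],0.087],[[-0.09,-0.23,-0.02],[0,0,-0.44],0.087],[[-0.11,-0.28,-0.02],[0,0,-0.56],0.087]]}}

```text
time_s: 0.97
tool_pos: [0.3298, -0.508, 0.2389]
tool_rot: [180.0, -0.1, -42.8]
force: [0.8, -0.9, -0.2]
grip_width: 0.0867
```

```bash
python3 p.py 0.62 0.1 0.2 11
```

```text
d [-0.2005 -0.6432  0.0384] rot [ 0.001 -0.001 -0.939] dist 0.675
pos [ 0.3298 -0.508   0.2389] rpy [ 1.7998e+02 -6.0000e-02 -4.2830e+01] F [ 0.8  -0.92 -0.18] M [-0.02 -0.06 -0.04] w 0.0867 t 0.97
```

{"name": "send_rows", "arguments": {"steps": [[[-0.01,-0.04,0.0],[0,0,-0.1],0.087],[[-0.02,-0.08,0.0],[0,0,-0.22],0.087],[[-0.032,-0.12,0.0],[0,0,-0.34],0.087],[[-0.045,-0.158,0.0],[0,0,-0.46],0.087],[[-0.058,-0.196,0.0],[0,0,-0.58],0.087]]}}

```text
time_s: 1.38
tool_pos: [0.4208, -0.3246, 0.2385]
tool_rot: [180.0, -0.0, -9.6]
force: [-0.0, -0.5, 0.6]
grip_width: 0.0871
```

```bash
python3 p.py 0.62 0.1 0.2 11
```

```text
d [ 0.1259 -0.4517  0.0382] rot [ 0.001 -0.    -0.359] dist 0.471
pos [ 0.4208 -0.3246  0.2385] rpy [ 1.7996e+02 -2.0000e-02 -9.5500e+00] F [-0.04 -0.52  0.6 ] M [-0.03 -0.14  0.  ] w 0.0871 t 1.38
```

{"name": "send_rows", "arguments": {"steps": [[[0.011,-0.04,0.0],[0,0,-0.08],0.087],[[0.022,-0.08,0.0],[0,0,-0.16],0.087],[[0.033,-0.12,0.0],[0,0,-0.24],0.087],[[0.044,-0.16,0.0],[0,0,-0.3],0.087],[[0.055,-0.198,0.0],[0,0,-0.35],0.087]]}}

```text
time_s: 1.8
tool_pos: [0.509, -0.1387, 0.2387]
tool_rot: [179.9, -0.0, 10.3]
force: [1.4, -0.0, -0.1]
grip_width: 0.087
```

```bash
python3 p.py 0.619 0.268 0.2 11
```

```text
d [ 0.1811 -0.3804  0.0385] rot [ 0.001 -0.001 -0.012] dist 0.423
pos [ 0.509  -0.1387  0.2387] rpy [ 1.7994e+02 -4.0000e-02  1.0330e+01] F [ 1.45 -0.04 -0.11] M [-0.   -0.16 -0.01] w 0.087 t 1.8
```

{"name": "send_rows", "arguments": {"steps": [[[0.018,-0.037,0.0],[0,0,0],0.087],[[0.035,-0.074,0.0],[0,0,0],0.087],[[0.053,-0.111,0.0],[0,0,0],0.087],[[0.07,-0.148,0.0],[0,0,0],0.087],[[0.088,-0.185,0.0],[0,0,0],0.087]]}}

```text
time_s: 2.22
tool_pos: [0.5626, 0.0583, 0.2387]
tool_rot: [179.9, -0.0, 10.1]
force: [1.1, -1.3, -0.1]
grip_width: 0.0869
```

{"name": "send_rows", "arguments": {"steps": [[[0.018,-0.037,0.0],[0,0,0],0.087],[[0.035,-0.074,0.0],[0,0,0],0.087],[[0.053,-0.111,0.0],[0,0,0],0.087],[[0.07,-0.148,0.0],[0,0,0],0.087],[[0.08,-0.175,0.0],[0,0,0],0.087]]}}

```text
time_s: 2.63
tool_pos: [0.6104, 0.2469, 0.2379]
tool_rot: [-179.9, -0.0, 10.3]
force: [-0.3, -0.0, 0.5]
grip_width: 0.0871
```

{"name": "send_rows", "arguments": {"steps": [[[0,0,0.0],[0,0,0],0.087],[[0,0,0.0],[0,0,0],0.087],[[0,0,0.0],[0,0,0],0.087],[[0,0,0.0],[0,0,0],0.087],[[0,0,0.0],[0,0,0],0.087]]}}

```text
time_s: 3.05
tool_pos: [0.611, 0.2407, 0.2384]
tool_rot: [179.9, -0.0, 10.0]
force: [-0.7, -0.1, -0.2]
grip_width: 0.0871
```

```bash
python3 p.py 0.619 0.268 0.15 11
```

```text
d [ 0.0126 -0.0256  0.0883] rot [ 0.001 -0.    -0.018] dist 0.093
pos [0.611  0.2407 0.2384] rpy [ 1.7992e+02 -2.0000e-02  9.9600e+00] F [-0.67 -0.12 -0.2 ] M [ 0.03 -0.11 -0.  ] w 0.0871 t 3.05
```

{"name": "send_rows", "arguments": {"steps": [[[0.005,-0.01,0.02],[0,0,-0.02],0.087],[[0.0126,-0.0256,0.045],[0,0,-0.02],0.087],[[0.0126,-0.0256,0.07],[0,0,-0.02],0.087],[[0.0126,-0.0256,0.088],[0,0,-0.02],0.087],[[0.0126,-0.0256,0.088],[0,0,-0.02],0.087]]}}

```text
time_s: 3.47
tool_pos: [0.6165, 0.2674, 0.1457]
tool_rot: [179.9, 0.4, 11.2]
force: [0.9, -0.6, -0.2]
grip_width: 0.0871
```

```bash
python3 p.py 0.619 0.268 0.072 11;python3 p.py 0.619 0.268 0.072 11; python3 - <<'E'
from h import *
t=cam("scene"); crop(t,340,200,490,340,4,"pics/a1.png")
E
```

```text
d [ 0.0031 -0.0003  0.0737] rot [0.003 0.007 0.003] dist 0.074
pos [0.6165 0.2674 0.1457] rpy [179.85   0.4   11.2 ] F [ 0.88 -0.62 -0.21] M [-0.03 -0.08 -0.01] w 0.0871 t 3.47
d [ 0.0031 -0.0003  0.0737] rot [0.003 0.007 0.003] dist 0.074
pos [0.6165 0.2674 0.1457] rpy [179.85   0.4   11.2 ] F [ 0.88 -0.62 -0.21] M [-0.03 -0.08 -0.01] w 0.0871 t 3.47
```

View pics/a1.png

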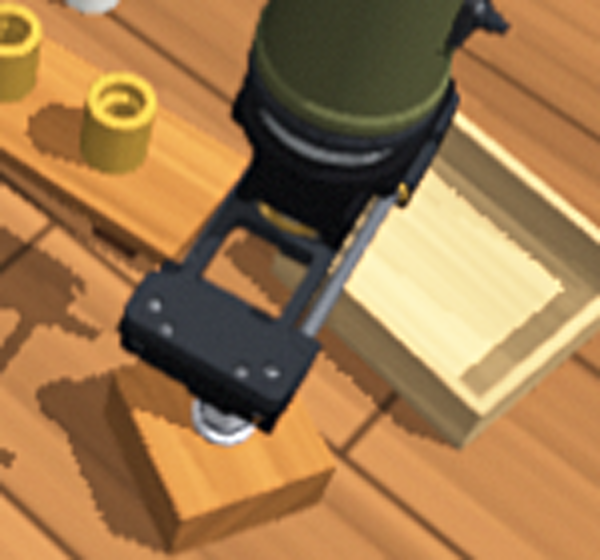

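{"name": "send_rows", "arguments": {"steps": [[[0,0,0.015],[0,0,0],0.087],[[0.001,0,0.035],[0,0,0],0.087],[[0.001,0,0.055],[0,0,0],0.087],[[0.001,0,0.068],[0,0,0],0.087],[[0.001,0,0.07],[0,0,0],0.087]]}}

```text
time_s: 3.93
tool_pos: [0.6184, 0.2692, 0.078]
tool_rot: [179.9, 0.2, 11.2]
force: [-0.1, -0.2, -1.0]
grip_width: 0.0869
```

```bash
python3 p.py 0.619 0.268 0.072 11
```

```text
d [0.0003 0.0013 0.006 ] rot [0.001 0.003 0.004] dist 0.006
pos [0.6184 0.2692 0.078 ] rpy [1.7994e+02 1.7000e-01 1.1240e+01] F [-0.14 -0.21 -0.99] M [-0.08 -0.08  0.02] w 0.0869 t 3.93
```

{"name": "send_rows", "arguments": {"steps": [[[0,0.001,0.005],[0,0,0],0.06],[[0,0.001,0.005],[0,0,0],0.045],[[0,0.001,0.005],[0,0,0],0.035],[[0,0.001,0.005],[0,0,0],0.025],[[0,0.001,0.005],[0,0,0],0.02]], "grip_force": 25}}

```text
time_s: 4.35
tool_pos: [0.62, 0.27, 0.0762]
tool_rot: [-180.0, -0.1, 11.3]
force: [-0.0, -0.7, -0.8]
grip_width: 0.0612
```

{"name": "send_rows", "arguments": {"steps": [[[0,0,0],[0,0,0],0.02],[[0,0,0],[0,0,0],0.02],[[0,0,0],[0,0,0],0.02],[[0,0,0],[0,0,0],0.02],[[0,0,0],[0,0,0],0.02]]}}

```text
time_s: 4.77
tool_pos: [0.6194, 0.2696, 0.0752]
tool_rot: [180.0, 0.0, 11.3]
force: [0.4, -0.4, -0.2]
grip_width: 0.0282
```

```bash
python3 p.py 0.619 0.268 0.072 11
```

```text
d [-0.0007  0.0015  0.0032] rot [0.    0.    0.005] dist 0.004
pos [0.6194 0.2696 0.0752] rpy [179.99   0.    11.29] F [ 0.42 -0.37 -0.16] M [ 0.   -0.12  0.03] w 0.0282 t 4.77
```

{"name": "send_rows", "arguments": {"steps": [[[0,0,0],[0,0,0],0.02],[[0,0,0],[0,0,0],0.02],[[0,0,0],[0,0,0],0.02],[[0,0,0],[0,0,0],0.02],[[0,0,0],[0,0,0],0.02]]}}

```text
time_s: 5.18
tool_pos: [0.6192, 0.2695, 0.0751]
tool_rot: [180.0, 0.0, 11.3]
force: [-0.7, 0.1, 0.2]
grip_width: 0.026
```

```bash
python3 p.py 0.619 0.268 0.072 11
```

```text
d [-0.0005  0.0015  0.0031] rot [0.    0.001 0.005] dist 0.004
pos [0.6192 0.2695 0.0751] rpy [1.7999e+02 3.0000e-02 1.1290e+01] F [-0.75  0.14  0.23] M [-0.07  0.14 -0.02] w 0.026 t 5.18
```

{"name": "send_rows", "arguments": {"steps": [[[0,0,-0.01],[0,0,0],0.02],[[0,0,-0.03],[0,0,0],0.02],[[0,0,-0.055],[0,0,0],0.02],[[0,0,-0.08],[0,0,0],0.02],[[0,0,-0.1],[0,0,0],0.02]]}}

```text
time_s: 5.6
tool_pos: [0.6198, 0.2698, 0.1772]
tool_rot: [-180.0, -0.1, 11.3]
force: [-0.2, 0.6, -3.3]
grip_width: 0.0259
```

```bash
python3 p.py 0.5154 0.1027 0.165 11
```

```text
d [-0.1351  0.1435  0.012 ] rot [-0.    -0.001  0.005] dist 0.197
pos [0.6198 0.2698 0.1772] rpy [-1.7997e+02 -8.0000e-02  1.1290e+01] F [-0.17  0.63 -3.26] M [-0.01 -0.18  0.05] w 0.0259 t 5.6
```

Force −3.3 N = the gauge's weight; it is out.

{"name": "send_rows", "arguments": {"steps": [[[-0.02,0.021,0],[0,0,0],0.02],[[-0.047,0.05,0],[0,0,0],0.02],[[-0.075,0.079,0],[0,0,0],0.02],[[-0.103,0.108,0],[0,0,0],0.02],[[-0.125,0.133,0],[0,0,0],0.02]]}}

```text
time_s: 6.02
tool_pos: [0.521, 0.1124, 0.1747]
tool_rot: [179.9, 0.1, 11.3]
force: [0.9, -1.0, -3.5]
grip_width: 0.0259
```

{"name": "send_rows", "arguments": {"steps": [[[-0.009,0.009,0],[0,0,0],0.02],[[-0.01,0.0105,0],[0,0,0],0.02],[[-0.01,0.0105,0],[0,0,0],0.02],[[-0.01,0.0105,0],[0,0,0],0.02],[[-0.01,0.0105,0],[0,0,0],0.02]]}}

```text
time_s: 6.43
tool_pos: [0.5156, 0.1043, 0.1755]
tool_rot: [-179.9, -0.1, 11.4]
force: [-0.5, -0.6, -3.0]
grip_width: 0.0262
```

```bash
python3 p.py 0.5154 0.1027 0.165 11; python3 - <<'E'
from h import *
t=cam("scene"); crop(t,310,170,440,270,6,"pics/a2.png")
t=cam("top"); crop(t,210,180,340,280,6,"pics/a3.png")
E
```

```text
d [-0.0005  0.0016  0.0105] rot [-0.001 -0.001  0.007] dist 0.011
pos [0.5156 0.1043 0.1755] rpy [-1.7993e+02 -5.0000e-02  1.1430e+01] F [-0.54 -0.55 -3.01] M [ 0.07 -0.1  -0.05] w 0.0262 t 6.43
```

View pics/a2.png

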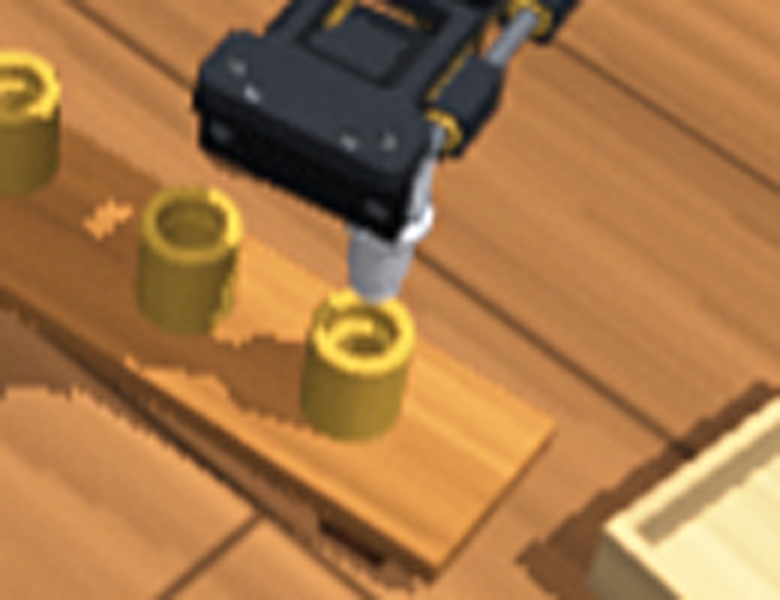

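```bash
python3 - <<'E'
from h import *
import numpy as np
c=cam("scene"); b=(355,200,395,260)
o=env.get_obs(); tp=np.array(o["tool_pos"]); z=tp[2]-.0651
print(tp.round(4))
g=tp+np.array([-.0005,-.0015,0]); 
e=[proj(c,(g[0]+.01*np.cos(a),g[1]+.01*np.sin(a),z)) for a in np.linspace(0,6.28,60)]
e2=[proj(c,(g[0]+.012*np.cos(a),g[1]+.012*np.sin(a),z+.014)) for a in np.linspace(0,6.28,60)]
e3=[proj(c,(.515+.021*np.cos(a),.1012+.021*np.sin(a),.08)) for a in np.linspace(0,6.28,60)]
k=13
im=cv2.resize(c["pixels"][200:245,350:400,::-1],None,fx=k,fy=k,interpolation=cv2.INTER_CUBIC)
for E,col in((e,(0,0,255)),(e2,(255,0,0)),(e3,(0,255,0))):
    cv2.polylines(im,[np.array([((p[0]-350+.5)*k,(p[1]-200+.5)*k) for p in E]).astype(np.int32)],True,col,1)
cv2.imwrite("pics/a4.png",im)
E
```

```text
[0.5153 0.1039 0.1751]
```

View pics/a4.png

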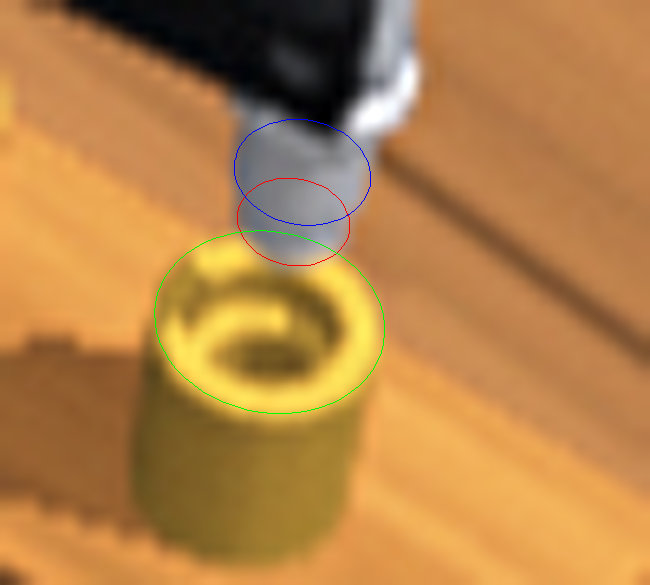

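{"name": "send_rows", "arguments": {"steps": [[[0,0.0005,0.008],[0,0,0],0.02],[[0.0005,0.001,0.018],[0,0,0],0.02],[[0.0005,0.001,0.027],[0,0,0],0.02],[[0.0005,0.001,0.033],[0,0,0],0.02],[[0.0005,0.001,0.035],[0,0,0],0.02]]}}

```text
time_s: 7.0
tool_pos: [0.5146, 0.1013, 0.1382]
tool_rot: [-180.0, 0.2, 11.3]
force: [0.2, -0.3, -3.3]
grip_width: 0.0258
```

```bash
python3 p.py 0.516 0.103 0.132 11.3
```

```text
d [ 0.0017 -0.0013  0.0061] rot [-0.001  0.003 -0.   ] dist 0.007
pos [0.5146 0.1013 0.1382] rpy [-179.96    0.18   11.29] F [ 0.24 -0.34 -3.3 ] M [ 0.03 -0.09  0.  ] w 0.0258 t 7.0
```

{"name": "send_rows", "arguments": {"steps": [[[0.0005,-0.0005,0],[0,0,0],0.02],[[0.0005,-0.0005,0.0005],[0,0,0],0.02],[[0.0005,-0.0005,0.001],[0,0,0],0.02],[[0.0005,-0.0005,0.0015],[0,0,0],0.02],[[0.0005,-0.0005,0.002],[0,0,0],0.02]]}}

```text
time_s: 7.42
tool_pos: [0.5165, 0.1021, 0.1385]
tool_rot: [180.0, -0.0, 11.3]
force: [-0.2, 0.5, -2.9]
grip_width: 0.026
```

```bash
python3 p.py 0.516 0.103 0.132 11.3
```

```text
d [-0.0003 -0.0009  0.0065] rot [ 0.    -0.001 -0.   ] dist 0.007
pos [0.5165 0.1021 0.1385] rpy [ 1.7998e+02 -4.0000e-02  1.1280e+01] F [-0.17  0.53 -2.87] M [-0.01 -0.07  0.01] w 0.026 t 7.42
```

{"name": "send_rows", "arguments": {"steps": [[[0,-0.0005,0.001],[0,0,0],0.02],[[0,-0.0005,0.002],[0,0,0],0.02],[[0,-0.0005,0.003],[0,0,0],0.02],[[0,-0.0005,0.004],[0,0,0],0.02],[[0,-0.0005,0.005],[0,0,0],0.02]]}}

```text
time_s: 7.83
tool_pos: [0.5161, 0.1026, 0.1331]
tool_rot: [180.0, 0.0, 11.3]
force: [0.2, -0.8, -2.7]
grip_width: 0.026
```

```bash
python3 p.py 0.516 0.103 0.132 11.3
```

```text
d [-0.     -0.0004  0.0011] rot [ 0.  0. -0.] dist 0.001
pos [0.5161 0.1026 0.1331] rpy [1.7999e+02 1.0000e-02 1.1290e+01] F [ 0.23 -0.83 -2.67] M [-0.01 -0.06  0.  ] w 0.026 t 7.83
```

{"name": "send_rows", "arguments": {"steps": [[[0,0,0.0004],[0,0,0],0.02],[[0,0,0.0008],[0,0,0],0.02],[[0,0,0.0012],[0,0,0],0.02],[[0,0,0.0016],[0,0,0],0.02],[[0,0,0.002],[0,0,0],0.02]]}}

```text
time_s: 8.25
tool_pos: [0.5163, 0.1027, 0.1316]
tool_rot: [180.0, -0.0, 11.3]
force: [-1.8, -0.4, 2.9]
grip_width: 0.0258
```

```bash
python3 p.py 0.516 0.103 0.132 11.3
```

```text
d [-0.0002 -0.0003 -0.0004] rot [ 0. -0. -0.] dist 0.001
pos [0.5163 0.1027 0.1316] rpy [ 1.7998e+02 -1.0000e-02  1.1290e+01] F [-1.78 -0.42  2.91] M [-0.1   0.29 -0.  ] w 0.0258 t 8.25
```

{"name": "send_rows", "arguments": {"steps": [[[-0.0003,0,0.0002],[0,0,0],0.02],[[-0.0006,0,0.0004],[0,0,0],0.02],[[-0.001,0,0.0006],[0,0,0],0.02],[[-0.0014,0,0.0008],[0,0,0],0.02],[[-0.0014,0,0.0008],[0,0,0],0.02]]}}

```text
time_s: 8.67
tool_pos: [0.5154, 0.1027, 0.1309]
tool_rot: [-180.0, -0.1, 11.3]
force: [0.1, 0.3, 3.5]
grip_width: 0.0257
```

```bash
python3 p.py 0.516 0.103 0.132 11.3; python3 - <<'E'
from h import *
t=cam("scene"); crop(t,310,170,440,270,6,"pics/a5.png")
E
```

```text
d [ 0.0007 -0.0002 -0.0011] rot [-0.    -0.002 -0.   ] dist 0.001
pos [0.5154 0.1027 0.1309] rpy [-1.80e+02 -1.00e-01  1.13e+01] F [0.07 0.32 3.55] M [ 0.16 -0.12  0.03] w 0.0257 t 8.67
```

View pics/a5.png

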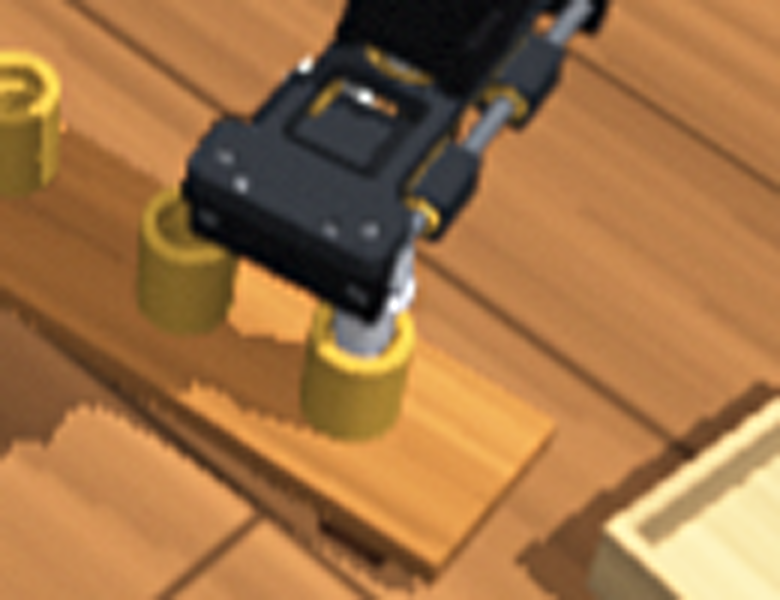

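{"name": "send_rows", "arguments": {"steps": [[[0,0,0.0003],[0,0,0],0.02],[[0,0,0.0006],[0,0,0],0.02],[[0,0,0.001],[0,0,0],0.02],[[0,0,0.0014],[0,0,0],0.02],[[0,0,0.0014],[0,0,0],0.02]]}}

```text
time_s: 9.13
tool_pos: [0.5155, 0.1028, 0.1306]
tool_rot: [180.0, -0.1, 11.3]
force: [-1.7, -1.4, 12.5]
grip_width: 0.0257
```

```bash
python3 p.py 0.516 0.103 0.132 11.3
```

```text
d [ 0.0005 -0.0002 -0.0014] rot [ 0.001 -0.002 -0.   ] dist 0.001
pos [0.5155 0.1028 0.1306] rpy [ 1.7997e+02 -9.0000e-02  1.1290e+01] F [-1.66 -1.39 12.54] M [-0.12  0.52  0.  ] w 0.0257 t 9.13
```

{"name": "send_rows", "arguments": {"steps": [[[0,0,-0.005],[0,0,0],0.02],[[0,0,-0.014],[0,0,0],0.02],[[0,0,-0.024],[0,0,0],0.02],[[0,0,-0.032],[0,0,0],0.02],[[0,0,-0.037],[0,0,0],0.02]]}}

```text
time_s: 9.55
tool_pos: [0.5151, 0.1024, 0.1671]
tool_rot: [180.0, -0.1, 11.3]
force: [-0.2, -0.3, -2.7]
grip_width: 0.0259
```

```bash
python3 p.py 0.5246 0.0178 0.165 11.3
```

```text
d [-0.0072  0.0848  0.0022] rot [ 0.    -0.001 -0.   ] dist 0.085
pos [0.5151 0.1024 0.1671] rpy [ 1.7998e+02 -6.0000e-02  1.1280e+01] F [-0.24 -0.31 -2.74] M [ 0.04 -0.14  0.05] w 0.0259 t 9.55
```

{"name": "send_rows", "arguments": {"steps": [[[-0.001,0.015,0],[0,0,0],0.02],[[-0.003,0.04,0],[0,0,0],0.02],[[-0.005,0.065,0],[0,0,0],0.02],[[-0.007,0.08,0],[0,0,0],0.02],[[-0.007,0.085,0],[0,0,0],0.02]]}}

```text
time_s: 9.97
tool_pos: [0.5246, 0.0137, 0.166]
tool_rot: [179.9, 0.0, 11.0]
force: [0.0, 0.3, -2.8]
grip_width: 0.026
```

{"name": "send_rows", "arguments": {"steps": [[[0,0,0.001],[0,0,0],0.02],[[0,0,0.002],[0,0,0],0.02],[[0,0,0.003],[0,0,0],0.02],[[0,0,0.004],[0,0,0],0.02],[[0,0,0.005],[0,0,0],0.02]]}}

```text
time_s: 10.38
tool_pos: [0.5244, 0.019, 0.1609]
tool_rot: [-180.0, 0.0, 11.4]
force: [0.8, -0.1, -2.7]
grip_width: 0.0259
```

```bash
python3 p.py 0.5246 0.0178 0.138 11.3;
```

```text
d [-0.      0.0013  0.0229] rot [-0.     0.     0.002] dist 0.023
pos [0.5244 0.019  0.1609] rpy [-179.99    0.     11.41] F [ 0.84 -0.12 -2.68] M [-0.02 -0.14  0.07] w 0.0259 t 10.38
```

{"name": "send_rows", "arguments": {"steps": [[[0,0.0007,0.004],[0,0,0],0.02],[[0,0.0007,0.01],[0,0,0],0.02],[[0,0.0007,0.016],[0,0,0],0.02],[[0,0.0007,0.02],[0,0,0],0.02],[[0,0.0007,0.022],[0,0,0],0.02]]}}

```text
time_s: 10.8
tool_pos: [0.524, 0.0169, 0.1378]
tool_rot: [-180.0, 0.1, 11.3]
force: [0.2, -1.0, -3.5]
grip_width: 0.0261
```

{"name": "send_rows", "arguments": {"steps": [[[0,0,0.001],[0,0,0],0.02],[[0,0,0.002],[0,0,0],0.02],[[0,0,0.003],[0,0,0],0.02],[[0,0,0.004],[0,0,0],0.02],[[0,0,0.005],[0,0,0],0.02]]}}

```text
time_s: 11.22
tool_pos: [0.5248, 0.017, 0.1341]
tool_rot: [180.0, -0.0, 11.3]
force: [0.5, 0.5, -3.6]
grip_width: 0.0261
```

```bash
python3 p.py 0.5246 0.0178 0.131 11.3;
```

```text
d [-0.     -0.0009  0.0031] rot [ 0. -0. -0.] dist 0.003
pos [0.5248 0.017  0.1341] rpy [ 1.7999e+02 -2.0000e-02  1.1290e+01] F [ 0.47  0.48 -3.59] M [-0.02 -0.1  -0.05] w 0.0261 t 11.22
```

{"name": "send_rows", "arguments": {"steps": [[[0,-0.0005,0.001],[0,0,0],0.02],[[0,-0.0005,0.002],[0,0,0],0.02],[[0,-0.0005,0.003],[0,0,0],0.02],[[0,-0.0005,0.004],[0,0,0],0.02],[[0,-0.0005,0.005],[0,0,0],0.02]]}}

```text
time_s: 11.63
tool_pos: [0.5246, 0.0174, 0.1289]
tool_rot: [180.0, 0.0, 11.3]
force: [1.1, 0.4, -2.8]
grip_width: 0.0258
```

```bash
python3 p.py 0.5246 0.0178 0.131 11.3;
```

```text
d [ 0.0001 -0.0003 -0.0021] rot [ 0.  0. -0.] dist 0.002
pos [0.5246 0.0174 0.1289] rpy [179.99   0.    11.29] F [ 1.09  0.4  -2.78] M [ 0.02 -0.1   0.  ] w 0.0258 t 11.63
```

{"name": "send_rows", "arguments": {"steps": [[[0,0,0.001],[0,0,0],0.02],[[0,0,0.003],[0,0,0],0.02],[[0,0,0.005],[0,0,0],0.02],[[0,0,0.007],[0,0,0],0.02],[[0,0,0.008],[0,0,0],0.02]]}}

```text
time_s: 12.05
tool_pos: [0.5244, 0.0174, 0.1206]
tool_rot: [-180.0, 0.0, 11.3]
force: [0.0, -0.1, -2.2]
grip_width: 0.0256
```

{"name": "send_rows", "arguments": {"steps": [[[0,0,0.0005],[0,0,0],0.02],[[0,0,0.001],[0,0,0],0.02],[[0,0,0.0015],[0,0,0],0.02],[[0,0,0.002],[0,0,0],0.02],[[0,0,0.0025],[0,0,0],0.02]]}}

```text
time_s: 12.47
tool_pos: [0.5246, 0.0175, 0.1185]
tool_rot: [180.0, -0.0, 11.3]
force: [0.5, 0.6, -2.5]
grip_width: 0.0257
```

```bash
python3 p.py 0.5246 0.0178 0.119 11.3;
```

```text
d [ 0.0001 -0.0003 -0.0005] rot [ 0. -0. -0.] dist 0.001
pos [0.5246 0.0175 0.1185] rpy [179.99  -0.    11.29] F [ 0.53  0.64 -2.5 ] M [-0.05 -0.14 -0.04] w 0.0257 t 12.47
```

Tip now 26.6 mm deep, still free; continue slowly through the thick step's entry.

{"name": "send_rows", "arguments": {"steps": [[[0,0,0.0005],[0,0,0],0.02],[[0,0,0.001],[0,0,0],0.02],[[0,0,0.0015],[0,0,0],0.02],[[0,0,0.002],[0,0,0],0.02],[[0,0,0.0025],[0,0,0],0.02]]}}

```text
time_s: 12.88
tool_pos: [0.5246, 0.0175, 0.1159]
tool_rot: [180.0, 0.0, 11.3]
force: [-0.3, 0.5, -3.6]
grip_width: 0.0258
```

```bash
python3 p.py 0.5246 0.0178 0.119 11.3;
```

```text
d [ 0.0001 -0.0003 -0.0031] rot [ 0.  0. -0.] dist 0.003
pos [0.5246 0.0175 0.1159] rpy [180.     0.    11.29] F [-0.35  0.52 -3.55] M [-0.04 -0.12  0.  ] w 0.0258 t 12.88
```

{"name": "send_rows", "arguments": {"steps": [[[0,0,0.001],[0,0,0],0.02],[[0,0,0.003],[0,0,0],0.02],[[0,0,0.005],[0,0,0],0.02],[[0,0,0.007],[0,0,0],0.02],[[0,0,0.0085],[0,0,0],0.02]]}}

```text
time_s: 13.3
tool_pos: [0.5244, 0.0175, 0.1071]
tool_rot: [-180.0, 0.0, 11.3]
force: [0.4, -0.0, -2.8]
grip_width: 0.0259
```

{"name": "send_rows", "arguments": {"steps": [[[0,0,0.0005],[0,0,0],0.02],[[0,0,0.001],[0,0,0],0.02],[[0,0,0.0015],[0,0,0],0.02],[[0,0,0.002],[0,0,0],0.02],[[0,0,0.0023],[0,0,0],0.02]]}}

```text
time_s: 13.72
tool_pos: [0.5246, 0.0175, 0.1052]
tool_rot: [180.0, -0.0, 11.3]
force: [0.1, 0.6, -3.0]
grip_width: 0.0258
```

```bash
python3 p.py 0.5246 0.0178 0.105 11.3;
```

```text
d [ 0.0001 -0.0003  0.0002] rot [ 0. -0. -0.] dist 0.0
pos [0.5246 0.0175 0.1052] rpy [179.99  -0.    11.29] F [ 0.12  0.59 -2.98] M [-0.01 -0.11  0.04] w 0.0258 t 13.72
```

{"name": "send_rows", "arguments": {"steps": [[[0,0,0.0003],[0,0,0],0.02],[[0,0,0.0006],[0,0,0],0.02],[[0,0,0.0009],[0,0,0],0.02],[[0,0,0.0012],[0,0,0],0.02],[[0,0,0.0014],[0,0,0],0.02]]}}

```text
time_s: 14.13
tool_pos: [0.5247, 0.0175, 0.105]
tool_rot: [180.0, 0.0, 11.3]
force: [-3.7, -0.2, 8.7]
grip_width: 0.0259
```

```bash
python3 p.py 0.5246 0.0178 0.105 11.3;
```

```text
d [-0.0001 -0.0004 -0.    ] rot [ 0.001  0.    -0.   ] dist 0.0
pos [0.5247 0.0175 0.105 ] rpy [179.95   0.    11.29] F [-3.67 -0.17  8.67] M [-0.14  0.92 -0.08] w 0.0259 t 14.13
```

{"name": "send_rows", "arguments": {"steps": [[[0,0,-0.004],[0,0,0],0.02],[[0,0,-0.014],[0,0,0],0.02],[[0,0,-0.028],[0,0,0],0.02],[[0,0,-0.045],[0,0,0],0.02],[[0,0,-0.06],[0,0,0],0.02]]}}

```text
time_s: 14.55
tool_pos: [0.5247, 0.0176, 0.1649]
tool_rot: [-180.0, -0.0, 11.3]
force: [1.4, 0.6, -1.7]
grip_width: 0.0262
```

```bash
python3 p.py 0.5249 -0.0882 0.165 11.3
```

```text
d [-2.050e-02  1.038e-01 -1.000e-04] rot [-0. -0. -0.] dist 0.106
pos [0.5247 0.0176 0.1649] rpy [-1.7999e+02 -3.0000e-02  1.1300e+01] F [ 1.37  0.61 -1.71] M [-0.05 -0.15 -0.09] w 0.0262 t 14.55
```

{"name": "send_rows", "arguments": {"steps": [[[-0.004,0.018,0],[0,0,0],0.02],[[-0.01,0.048,0],[0,0,0],0.02],[[-0.016,0.078,0],[0,0,0],0.02],[[-0.02,0.1,0],[0,0,0],0.02],[[-0.0205,0.104,0],[0,0,0],0.02]]}}

```text
time_s: 14.97
tool_pos: [0.5244, -0.0947, 0.1639]
tool_rot: [179.8, 0.0, 10.9]
force: [-0.2, -0.7, -3.3]
grip_width: 0.0255
```

{"name": "send_rows", "arguments": {"steps": [[[0,0,0.001],[0,0,0],0.02],[[0,0,0.002],[0,0,0],0.02],[[0,0,0.003],[0,0,0],0.02],[[0,0,0.004],[0,0,0],0.02],[[0,0,0.004],[0,0,0],0.02]]}}

```text
time_s: 15.38
tool_pos: [0.5247, -0.0872, 0.1596]
tool_rot: [-180.0, 0.0, 11.4]
force: [-0.2, 0.9, -3.1]
grip_width: 0.026
```

```bash
python3 p.py 0.5249 -0.0882 0.138 11.3; python3 - <<'E'
from h import *
t=cam("scene"); crop(t,270,160,400,260,6,"pics/a6.png")
E
```

```text
d [-0.      0.001   0.0216] rot [-0.     0.     0.002] dist 0.022
pos [ 0.5247 -0.0872  0.1596] rpy [-1.7998e+02  2.0000e-02  1.1410e+01] F [-0.18  0.85 -3.09] M [-0.01 -0.11  0.03] w 0.026 t 15.38
```

View pics/a6.png

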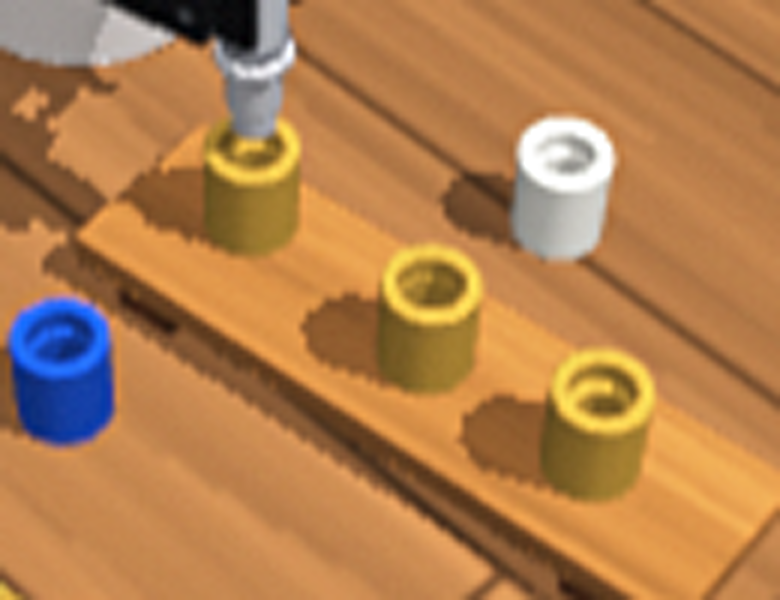

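Scene picture: the gauge tip is centred over the right-hand bushing (about (312,183)); the other two stand upright in place.

{"name": "send_rows", "arguments": {"steps": [[[0,0.0005,0.004],[0,0,0],0.02],[[0,0.0005,0.01],[0,0,0],0.02],[[0,0.0005,0.016],[0,0,0],0.02],[[0,0.0005,0.02],[0,0,0],0.02],[[0,0.0005,0.022],[0,0,0],0.02]]}}

```text
time_s: 15.85
tool_pos: [0.5242, -0.0889, 0.1366]
tool_rot: [-180.0, 0.1, 11.3]
force: [0.9, -0.2, -3.2]
grip_width: 0.0258
```

{"name": "send_rows", "arguments": {"steps": [[[0,0,0.001],[0,0,0],0.02],[[0,0,0.002],[0,0,0],0.02],[[0,0,0.003],[0,0,0],0.02],[[0,0,0.004],[0,0,0],0.02],[[0,0,0.004],[0,0,0],0.02]]}}

```text
time_s: 16.27
tool_pos: [0.5249, -0.0891, 0.1338]
tool_rot: [180.0, 0.0, 11.3]
force: [-0.0, -0.0, -4.2]
grip_width: 0.0257
```

```bash
python3 p.py 0.5249 -0.0882 0.131 11.3
```

```text
d [ 0.0001 -0.0009  0.0028] rot [ 0.  0. -0.] dist 0.003
pos [ 0.5249 -0.0891  0.1338] rpy [179.99   0.    11.29] F [-0.04 -0.01 -4.2 ] M [ 0.03 -0.07 -0.04] w 0.0257 t 16.27
```

{"name": "send_rows", "arguments": {"steps": [[[0,-0.0007,0.0008],[0,0,0],0.02],[[0,-0.0007,0.0016],[0,0,0],0.02],[[0,-0.0007,0.0024],[0,0,0],0.02],[[0,-0.0007,0.0032],[0,0,0],0.02],[[0,-0.0007,0.004],[0,0,0],0.02]]}}

```text
time_s: 16.68
tool_pos: [0.5248, -0.0883, 0.1297]
tool_rot: [180.0, 0.0, 11.3]
force: [0.3, 1.1, -2.7]
grip_width: 0.0257
```

```bash
python3 p.py 0.5249 -0.0882 0.131 11.3
```

```text
d [ 0.0001 -0.0001 -0.0013] rot [ 0.  0. -0.] dist 0.001
pos [ 0.5248 -0.0883  0.1297] rpy [179.99   0.    11.29] F [ 0.29  1.05 -2.69] M [-0.03 -0.11 -0.06] w 0.0257 t 16.68
```

Depth 15.4 mm, free. Continue.

{"name": "send_rows", "arguments": {"steps": [[[0,0,0.001],[0,0,0],0.02],[[0,0,0.003],[0,0,0],0.02],[[0,0,0.005],[0,0,0],0.02],[[0,0,0.007],[0,0,0],0.02],[[0,0,0.008],[0,0,0],0.02]]}}

```text
time_s: 17.1
tool_pos: [0.5245, -0.0883, 0.1214]
tool_rot: [-180.0, 0.0, 11.3]
force: [-0.3, -1.0, -3.3]
grip_width: 0.0261
```

{"name": "send_rows", "arguments": {"steps": [[[0,0,0.0005],[0,0,0],0.02],[[0,0,0.001],[0,0,0],0.02],[[0,0,0.0015],[0,0,0],0.02],[[0,0,0.0018],[0,0,0],0.02],[[0,0,0.002],[0,0,0],0.02]]}}

```text
time_s: 17.52
tool_pos: [0.5248, -0.0884, 0.1198]
tool_rot: [180.0, -0.0, 11.3]
force: [0.2, -0.7, -2.4]
grip_width: 0.0261
```

{"name": "send_rows", "arguments": {"steps": [[[0,0,0.0003],[0,0,0],0.02],[[0,0,0.0006],[0,0,0],0.02],[[0,0,0.0009],[0,0,0],0.02],[[0,0,0.0012],[0,0,0],0.02],[[0,0,0.0014],[0,0,0],0.02]]}}

```text
time_s: 17.93
tool_pos: [0.5248, -0.0884, 0.1184]
tool_rot: [180.0, -0.0, 11.3]
force: [-0.2, 0.0, -1.9]
grip_width: 0.026
```

```bash
python3 p.py 0.5249 -0.0882 0.119 11.3
```

```text
d [ 0.0001 -0.0001 -0.0006] rot [ 0. -0. -0.] dist 0.001
pos [ 0.5248 -0.0884  0.1184] rpy [179.99  -0.    11.29] F [-0.2   0.03 -1.95] M [-0.07 -0.05  0.01] w 0.026 t 17.93
```

{"name": "send_rows", "arguments": {"steps": [[[0,0,0.0003],[0,0,0],0.02],[[0,0,0.0006],[0,0,0],0.02],[[0,0,0.0009],[0,0,0],0.02],[[0,0,0.0012],[0,0,0],0.02],[[0,0,0.0014],[0,0,0],0.02]]}}

```text
time_s: 18.35
tool_pos: [0.5251, -0.0885, 0.1179]
tool_rot: [180.0, -0.0, 11.3]
force: [-1.5, -0.3, 6.8]
grip_width: 0.0261
```

```bash
python3 p.py 0.5249 -0.0882 0.119 11.3
```

```text
d [-0.0001 -0.0004 -0.0011] rot [ 0.001 -0.    -0.   ] dist 0.001
pos [ 0.5251 -0.0885  0.1179] rpy [ 1.7995e+02 -2.0000e-02  1.1280e+01] F [-1.46 -0.32  6.79] M [-0.    0.55 -0.01] w 0.0261 t 18.35
```

{"name": "send_rows", "arguments": {"steps": [[[-0.0004,0,0.0002],[0,0,0],0.02],[[-0.0008,0,0.0004],[0,0,0],0.02],[[-0.0008,-0.0005,0.0005],[0,0,0],0.02],[[-0.0008,-0.0005,0.0006],[0,0,0],0.02],[[-0.0006,-0.0004,0.0006],[0,0,0],0.02]]}}

```text
time_s: 18.77
tool_pos: [0.525, -0.0885, 0.1178]
tool_rot: [179.9, -0.1, 11.3]
force: [-0.9, -0.8, 6.8]
grip_width: 0.0255
```

```bash
python3 p.py 0.5249 -0.0882 0.119 11.3
```

```text
d [-0.     -0.0003 -0.0012] rot [ 0.002 -0.002 -0.   ] dist 0.001
pos [ 0.525  -0.0885  0.1178] rpy [ 1.7991e+02 -9.0000e-02  1.1280e+01] F [-0.91 -0.83  6.81] M [-0.11  0.49  0.02] w 0.0255 t 18.77
```

{"name": "send_rows", "arguments": {"steps": [[[0,0,-0.004],[0,0,0],0.02],[[0,0,-0.014],[0,0,0],0.02],[[0,0,-0.028],[0,0,0],0.02],[[0,0,-0.042],[0,0,0],0.02],[[0,0,-0.055],[0,0,0],0.02]]}}

```text
time_s: 19.18
tool_pos: [0.5239, -0.0877, 0.1722]
tool_rot: [-180.0, 0.0, 11.3]
force: [0.6, -0.1, -3.2]
grip_width: 0.0259
```

```bash
python3 p.py 0.6192 0.2695 0.17 11.3
```

```text
d [ 0.1635 -0.3316  0.0023] rot [-0.  0.  0.] dist 0.37
pos [ 0.5239 -0.0877  0.1722] rpy [-1.7997e+02  2.0000e-02  1.1310e+01] F [ 0.58 -0.06 -3.2 ] M [-0.01 -0.18  0.04] w 0.0259 t 19.18
```

{"name": "send_rows", "arguments": {"steps": [[[0.01,-0.02,0],[0,0,0],0.02],[[0.026,-0.053,0],[0,0,0],0.02],[[0.044,-0.089,0],[0,0,0],0.02],[[0.062,-0.126,0],[0,0,0],0.02],[[0.08,-0.162,0],[0,0,0],0.02]]}}

```text
time_s: 19.6
tool_pos: [0.571, 0.088, 0.172]
tool_rot: [180.0, -0.0, 11.2]
force: [0.9, 0.2, -3.2]
grip_width: 0.0257
```

{"name": "send_rows", "arguments": {"steps": [[[0.018,-0.036,0],[0,0,0],0.02],[[0.036,-0.073,0],[0,0,0],0.02],[[0.054,-0.11,0],[0,0,0],0.02],[[0.07,-0.142,0],[0,0,0],0.02],[[0.078,-0.158,0],[0,0,0],0.02]]}}

```text
time_s: 20.02
tool_pos: [0.6154, 0.2631, 0.1715]
tool_rot: [-179.7, 0.0, 11.6]
force: [-0.7, 0.4, -3.6]
grip_width: 0.0259
```

{"name": "send_rows", "arguments": {"steps": [[[0.004,-0.008,0],[0,0,0],0.02],[[0.005,-0.0115,0],[0,0,0],0.02],[[0.005,-0.0115,0],[0,0,0],0.02],[[0.005,-0.0115,0],[0,0,0],0.02],[[0.005,-0.0115,0],[0,0,0],0.02]]}}

```text
time_s: 20.43
tool_pos: [0.6196, 0.2662, 0.1714]
tool_rot: [179.9, 0.0, 11.1]
force: [1.2, 0.0, -2.3]
grip_width: 0.0259
```

```bash
python3 p.py 0.6192 0.2695 0.125 11.3
```

```text
d [ 0.0002 -0.0034  0.0464] rot [ 0.002  0.    -0.003] dist 0.047
pos [0.6196 0.2662 0.1714] rpy [1.7989e+02 1.0000e-02 1.1120e+01] F [ 1.21  0.01 -2.27] M [-0.05 -0.1   0.05] w 0.0259 t 20.43
```

{"name": "send_rows", "arguments": {"steps": [[[0,-0.0012,0.01],[0,0,0],0.02],[[0,-0.0012,0.022],[0,0,0],0.02],[[0,-0.0012,0.034],[0,0,0],0.02],[[0,-0.0012,0.044],[0,0,0],0.02],[[0,-0.0012,0.046],[0,0,0],0.02]]}}

```text
time_s: 20.85
tool_pos: [0.6173, 0.2687, 0.1217]
tool_rot: [179.9, 0.3, 11.3]
force: [0.2, -0.6, -3.4]
grip_width: 0.0257
```

{"name": "send_rows", "arguments": {"steps": [[[0,0,0],[0,0,0],0.02],[[0,0,0],[0,0,0],0.02],[[0,0,0],[0,0,0],0.02],[[0,0,0],[0,0,0],0.02],[[0,0,0],[0,0,0],0.02]]}}

```text
time_s: 21.27
tool_pos: [0.6192, 0.2704, 0.1261]
tool_rot: [-180.0, -0.1, 11.3]
force: [0.9, -0.2, -3.0]
grip_width: 0.0258
```

```bash
python3 p.py 0.6192 0.2695 0.1 11.3
```

```text
d [-0.0002  0.0009  0.0261] rot [-0.    -0.001 -0.   ] dist 0.026
pos [0.6192 0.2704 0.1261] rpy [-1.7999e+02 -6.0000e-02  1.1290e+01] F [ 0.93 -0.2  -3.05] M [ 0.   -0.1   0.02] w 0.0258 t 21.27
```

{"name": "send_rows", "arguments": {"steps": [[[0,0.0008,0.003],[0,0,0],0.02],[[0,0.0008,0.008],[0,0,0],0.02],[[0,0.0008,0.014],[0,0,0],0.02],[[0,0.0008,0.02],[0,0,0],0.02],[[0,0.0008,0.025],[0,0,0],0.02]]}}

```text
time_s: 21.68
tool_pos: [0.6186, 0.269, 0.0991]
tool_rot: [180.0, 0.1, 11.3]
force: [-0.3, 0.3, -3.5]
grip_width: 0.0255
```

{"name": "send_rows", "arguments": {"steps": [[[0,0,0.004],[0,0,0],0.02],[[0,0,0.009],[0,0,0],0.02],[[0,0,0.014],[0,0,0],0.02],[[0,0,0.019],[0,0,0],0.02],[[0,0,0.022],[0,0,0],0.02]]}}

```text
time_s: 22.1
tool_pos: [0.6187, 0.2692, 0.0775]
tool_rot: [180.0, 0.0, 11.3]
force: [0.3, -0.4, -2.8]
grip_width: 0.0259
```

```bash
python3 p.py 0.6192 0.2695 0.0751 11.3
```

```text
d [ 0.0005 -0.0002  0.0024] rot [ 0.     0.001 -0.   ] dist 0.002
pos [0.6187 0.2692 0.0775] rpy [1.7999e+02 5.0000e-02 1.1290e+01] F [ 0.35 -0.35 -2.77] M [-0.03 -0.08  0.02] w 0.0259 t 22.1
```

{"name": "send_rows", "arguments": {"steps": [[[0.0004,0,0.0006],[0,0,0],0.02],[[0.0004,0,0.0012],[0,0,0],0.02],[[0.0004,0,0.0017],[0,0,0],0.02],[[0.0004,0,0.002],[0,0,0],0.02],[[0.0004,0,0.0022],[0,0,0],0.02]]}}

```text
time_s: 22.52
tool_pos: [0.6195, 0.2695, 0.0764]
tool_rot: [180.0, -0.0, 11.3]
force: [-0.3, 0.7, -2.1]
grip_width: 0.026
```

```bash
python3 p.py 0.6192 0.2695 0.0751 11.3
```

```text
d [-0.0003 -0.0001  0.0013] rot [ 0. -0. -0.] dist 0.001
pos [0.6195 0.2695 0.0764] rpy [ 1.800e+02 -3.000e-02  1.129e+01] F [-0.28  0.7  -2.13] M [ 0.05 -0.13  0.01] w 0.026 t 22.52
```

{"name": "send_rows", "arguments": {"steps": [[[0,0,0.0004],[0,0,0],0.02],[[0,0,0.0008],[0,0,0],0.02],[[0,0,0.0012],[0,0,0],0.02],[[0,0,0.0015],[0,0,0],0.02],[[0,0,0.0015],[0,0,0],0.02]]}}

```text
time_s: 22.93
tool_pos: [0.6195, 0.2694, 0.0752]
tool_rot: [180.0, -0.0, 11.3]
force: [-1.4, -0.9, 0.4]
grip_width: 0.0263
```

```bash
python3 p.py 0.6192 0.2695 0.0751 11.3
```

```text
d [-0.0002 -0.0001  0.0001] rot [ 0. -0. -0.] dist 0.0
pos [0.6195 0.2694 0.0752] rpy [ 1.7999e+02 -1.0000e-02  1.1290e+01] F [-1.36 -0.91  0.36] M [-0.22  0.11  0.  ] w 0.0263 t 22.93
```

{"name": "send_rows", "arguments": {"steps": [[[0,0,0],[0,0,0],0.03],[[0,0,0],[0,0,0],0.04],[[0,0,0],[0,0,0],0.05],[[0,0,0],[0,0,0],0.06],[[0,0,0],[0,0,0],0.07]]}}

```text
time_s: 23.35
tool_pos: [0.6195, 0.2695, 0.0748]
tool_rot: [-180.0, -0.0, 11.3]
force: [0.1, -0.7, -0.6]
grip_width: 0.0486
```

{"name": "send_rows", "arguments": {"steps": [[[0,0,0],[0,0,0],0.07],[[0,0,-0.01],[0,0,0],0.075],[[0,0,-0.03],[0,0,0],0.08],[[0,0,-0.06],[0,0,0],0.08],[[0,0,-0.09],[0,0,0],0.08]]}}

```text
time_s: 23.77
tool_pos: [0.6188, 0.2692, 0.1657]
tool_rot: [180.0, 0.1, 11.3]
force: [0.9, 0.9, 0.4]
grip_width: 0.0776
```

```bash
python3 p.py 0.515 0.1014 0.14 0; python3 - <<'E'
from h import *
t=cam("scene"); crop(t,340,200,490,340,4,"pics/a7.png")
E
```

```text
d [-0.1347  0.1442  0.0259] rot [0.    0.001 0.197] dist 0.199
pos [0.6188 0.2692 0.1657] rpy [1.80e+02 8.00e-02 1.13e+01] F [0.89 0.94 0.42] M [-0.05 -0.18 -0.02] w 0.0776 t 23.77
```

View pics/a7.png

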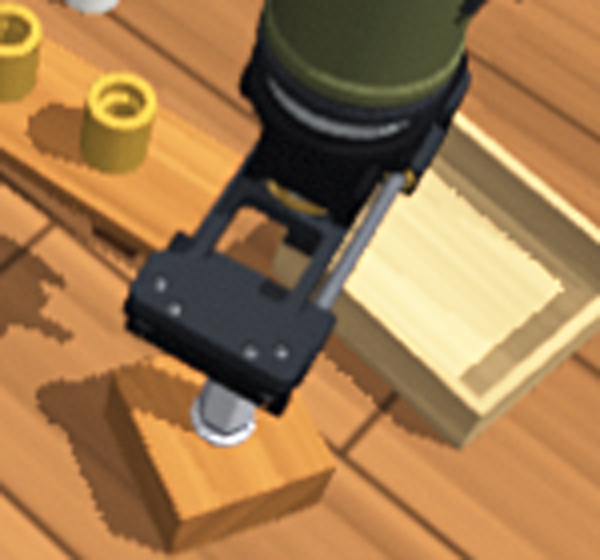

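{"name": "send_rows", "arguments": {"steps": [[[-0.02,0.021,0],[0,0,0.04],0.08],[[-0.048,0.051,0],[0,0,0.1],0.08],[[-0.077,0.081,0],[0,0,0.16],0.08],[[-0.106,0.111,0],[0,0,0.197],0.08],[[-0.128,0.136,0.005],[0,0,0.197],0.08]]}}

```text
time_s: 24.23
tool_pos: [0.5195, 0.1089, 0.1607]
tool_rot: [179.9, -0.1, -0.1]
force: [0.3, 0.0, -0.2]
grip_width: 0.0799
```

```bash
python3 p.py 0.515 0.1012 0.11 0
```

```text
d [-0.0046  0.0077  0.0507] rot [ 0.001 -0.002 -0.002] dist 0.051
pos [0.5195 0.1089 0.1607] rpy [ 1.7992e+02 -9.0000e-02 -1.3000e-01] F [ 0.26  0.01 -0.23] M [-0.04 -0.11 -0.01] w 0.0799 t 24.23
```

{"name": "send_rows", "arguments": {"steps": [[[-0.004,0.008,0.008],[0,0,0],0.08],[[-0.004,0.008,0.02],[0,0,0],0.08],[[-0.004,0.008,0.034],[0,0,0],0.08],[[-0.004,0.008,0.046],[0,0,0],0.08],[[-0.004,0.008,0.05],[0,0,0],0.08]]}}

```text
time_s: 24.65
tool_pos: [0.5156, 0.1045, 0.1077]
tool_rot: [-179.9, 0.2, 0.1]
force: [0.2, -0.5, -0.2]
grip_width: 0.0798
```

{"name": "send_rows", "arguments": {"steps": [[[0,0,0],[0,0,0],0.08],[[0,0,0],[0,0,0],0.08],[[0,0,0],[0,0,0],0.08],[[0,0,0],[0,0,0],0.08],[[0,0,0],[0,0,0],0.08]]}}

```text
time_s: 25.07
tool_pos: [0.517, 0.1033, 0.1102]
tool_rot: [-180.0, -0.1, 0.0]
force: [-0.2, -0.7, -0.2]
grip_width: 0.0802
```

```bash
python3 p.py 0.515 0.1012 0.044 0
```

```text
d [-0.002   0.0021  0.0662] rot [-0.    -0.001  0.   ] dist 0.066
pos [0.517  0.1033 0.1102] rpy [-1.8e+02 -6.0e-02  2.0e-02] F [-0.23 -0.73 -0.17] M [-0.05 -0.1   0.02] w 0.0802 t 25.07
```

{"name": "send_rows", "arguments": {"steps": [[[-0.0015,0.002,0.01],[0,0,0],0.08],[[-0.0015,0.002,0.025],[0,0,0],0.08],[[-0.0015,0.002,0.045],[0,0,0],0.08],[[-0.0015,0.002,0.062],[0,0,0],0.08],[[-0.0015,0.002,0.066],[0,0,0],0.08]]}}

```text
time_s: 25.48
tool_pos: [0.5126, 0.1001, 0.0407]
tool_rot: [180.0, 0.3, -0.0]
force: [-0.9, -0.3, -0.2]
grip_width: 0.0803
```

{"name": "send_rows", "arguments": {"steps": [[[0,0,0],[0,0,0],0.07],[[0,0,0],[0,0,0],0.06],[[0,0,0],[0,0,0],0.05],[[0,0,0],[0,0,0],0.045],[[0,0,0],[0,0,0],0.04]]}}

```text
time_s: 25.9
tool_pos: [0.5157, 0.101, 0.0446]
tool_rot: [180.0, -0.1, -0.0]
force: [-0.7, -0.0, 0.4]
grip_width: 0.0545
```

{"name": "send_rows", "arguments": {"steps": [[[0,0,0],[0,0,0],0.038],[[0,0,0],[0,0,0],0.036],[[0,0,0],[0,0,0],0.036],[[0,0,0],[0,0,0],0.036],[[0,0,0],[0,0,0],0.036]]}}

```text
time_s: 26.32
tool_pos: [0.5154, 0.101, 0.0441]
tool_rot: [180.0, -0.0, 0.0]
force: [0.8, 0.2, 3.8]
grip_width: 0.0409
```

```bash
python3 p.py 0.429 0.297 0.15 0
```

```text
d [-0.0863 -0.196  -0.106 ] rot [ 0.    -0.001  0.   ] dist 0.239
pos [0.5154 0.101  0.0441] rpy [ 1.7999e+02 -5.0000e-02  0.0000e+00] F [0.77 0.18 3.84] M [-0.11 -0.16  0.02] w 0.0409 t 26.32
```

{"name": "send_rows", "arguments": {"steps": [[[0,0,0],[0,0,0],0.036],[[0,0,-0.002],[0,0,0],0.036],[[0,0,-0.008],[0,0,0],0.036],[[0,0,-0.016],[0,0,0],0.036],[[0,0,-0.025],[0,0,0],0.036]], "grip_force": 35}}

```text
time_s: 26.73
tool_pos: [0.5141, 0.101, 0.0688]
tool_rot: [-180.0, 0.1, 0.0]
force: [0.0, -0.0, -3.2]
grip_width: 0.0411
```

```bash
python3 p.py 0.429 0.297 0.15 0; python3 - <<'E'
from h import *
t=cam("scene"); crop(t,310,160,440,260,6,"pics/a8.png")
E
```

```text
d [-0.0853 -0.1961 -0.0811] rot [-0.     0.002  0.   ] dist 0.229
pos [0.5141 0.101  0.0688] rpy [-1.8e+02  1.0e-01  1.0e-02] F [ 0.04 -0.01 -3.25] M [-0.03 -0.08  0.02] w 0.0411 t 26.73
```

View pics/a8.png

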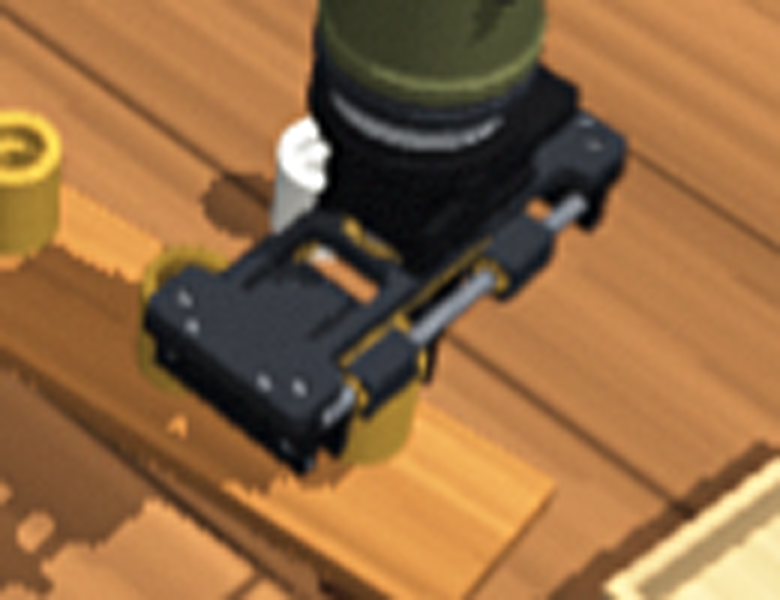

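{"name": "send_rows", "arguments": {"steps": [[[0,0,-0.02],[0,0,0],0.036],[[-0.005,-0.012,-0.045],[0,0,0],0.036],[[-0.018,-0.042,-0.055],[0,0,0],0.036],[[-0.033,-0.076,-0.055],[0,0,0],0.036],[[-0.048,-0.11,-0.055],[0,0,0],0.036]]}}

```text
time_s: 27.2
tool_pos: [0.4675, 0.2119, 0.1253]
tool_rot: [-180.0, -0.2, -0.1]
force: [0.4, 0.2, -2.9]
grip_width: 0.0405
```

{"name": "send_rows", "arguments": {"steps": [[[-0.014,-0.033,0],[0,0,0],0.036],[[-0.027,-0.062,0],[0,0,0],0.036],[[-0.036,-0.082,0],[0,0,0],0.036],[[-0.037,-0.086,0],[0,0,0],0.036],[[-0.037,-0.086,0],[0,0,0],0.036]]}}

```text
time_s: 27.62
tool_pos: [0.4288, 0.2991, 0.1242]
tool_rot: [-180.0, -0.0, 0.3]
force: [0.0, -0.3, -3.5]
grip_width: 0.0412
```

```bash
python3 p.py 0.429 0.297 0.03 0
```

```text
d [0.0001 0.0022 0.0942] rot [-0.001 -0.     0.004] dist 0.094
pos [0.4288 0.2991 0.1242] rpy [-1.7995e+02 -3.0000e-02  2.6000e-01] F [ 0.04 -0.32 -3.45] M [-0.07 -0.15 -0.02] w 0.0412 t 27.62
```

{"name": "send_rows", "arguments": {"steps": [[[0,0,0.012],[0,0,0],0.036],[[0,0,0.034],[0,0,0],0.036],[[0,0,0.06],[0,0,0],0.036],[[0,0,0.08],[0,0,0],0.036],[[0,0,0.088],[0,0,0],0.036]]}}

```text
time_s: 28.03
tool_pos: [0.429, 0.2931, 0.0318]
tool_rot: [179.8, 0.3, -0.2]
force: [-0.4, -1.3, -3.1]
grip_width: 0.0403
```

{"name": "send_rows", "arguments": {"steps": [[[0,0,0.002],[0,0,0],0.036],[[0,0,0.004],[0,0,0],0.036],[[0,0,0.006],[0,0,0],0.036],[[0,0,0.008],[0,0,0],0.036],[[0,0,0.009],[0,0,0],0.036]]}}

```text
time_s: 28.45
tool_pos: [0.4307, 0.2972, 0.0274]
tool_rot: [-180.0, -0.1, -0.0]
force: [0.0, -0.2, -2.5]
grip_width: 0.0407
```

```bash
python3 p.py 0.429 0.297 0.021 0
```

```text
d [-0.0017  0.0002  0.0064] rot [-0.    -0.002 -0.   ] dist 0.007
pos [0.4307 0.2972 0.0274] rpy [-1.7998e+02 -9.0000e-02 -2.0000e-02] F [ 0.01 -0.16 -2.53] M [-0.02 -0.08 -0.02] w 0.0407 t 28.45
```

{"name": "send_rows", "arguments": {"steps": [[[0,0,0.0015],[0,0,0],0.036],[[0,0,0.003],[0,0,0],0.036],[[0,0,0.004],[0,0,0],0.036],[[0,0,0.005],[0,0,0],0.036],[[0,0,0.0058],[0,0,0],0.036]]}}

```text
time_s: 28.87
tool_pos: [0.43, 0.297, 0.0211]
tool_rot: [180.0, 0.0, -0.0]
force: [-1.9, -3.2, 7.3]
grip_width: 0.0406
```

```bash
python3 p.py 0.429 0.297 0.021 0
```

```text
d [-0.001  -0.      0.0001] rot [ 0.  0. -0.] dist 0.001
pos [0.43   0.297  0.0211] rpy [179.98   0.    -0.  ] F [-1.92 -3.19  7.34] M [-0.45  0.39  0.03] w 0.0406 t 28.87
```

{"name": "send_rows", "arguments": {"steps": [[[0,0,-0.0005],[0,0,0],0.042],[[0,0,-0.0005],[0,0,0],0.046],[[0,0,-0.0005],[0,0,0],0.052],[[0,0,-0.0005],[0,0,0],0.058],[[0,0,-0.0005],[0,0,0],0.064]]}}

```text
time_s: 29.28
tool_pos: [0.4302, 0.2971, 0.0216]
tool_rot: [-180.0, -0.0, 0.0]
force: [-0.3, -0.4, -1.4]
grip_width: 0.0575
```

{"name": "send_rows", "arguments": {"steps": [[[0,0,0],[0,0,0],0.066],[[0,0,-0.01],[0,0,0],0.066],[[0,0,-0.03],[0,0,0],0.066],[[0,0,-0.06],[0,0,0],0.066],[[0,0,-0.095],[0,0,0],0.07]]}}

```text
time_s: 29.7
tool_pos: [0.4287, 0.2965, 0.1168]
tool_rot: [179.9, 0.2, 0.0]
force: [0.9, 0.5, -1.0]
grip_width: 0.0677
```

```bash
python3 p.py 0.5244 0.0163 0.14 0;  python3 - <<'E'
from h import *
t=cam("scene"); crop(t,300,160,510,320,3.8,"pics/a9.png")
E
```

```text
d [ 0.0955  0.2803 -0.0233] rot [0.001 0.003 0.001] dist 0.297
pos [0.4287 0.2965 0.1168] rpy [1.7995e+02 1.8000e-01 4.0000e-02] F [ 0.95  0.46 -1.03] M [ 0.   -0.19  0.03] w 0.0677 t 29.7
```

View pics/a9.png

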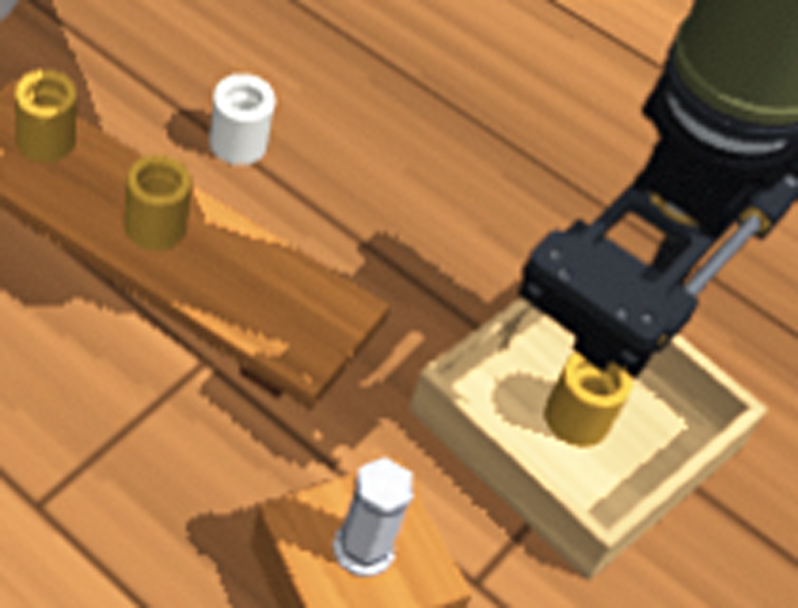

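{"name": "send_rows", "arguments": {"steps": [[[0.006,0.018,-0.01],[0,0,0],0.075],[[0.019,0.055,-0.015],[0,0,0],0.08],[[0.032,0.093,-0.015],[0,0,0],0.08],[[0.045,0.132,-0.015],[0,0,0],0.08],[[0.058,0.17,-0.015],[0,0,0],0.08]]}}

```text
time_s: 30.17
tool_pos: [0.4886, 0.1253, 0.1325]
tool_rot: [180.0, -0.1, 0.0]
force: [0.3, -0.4, -0.5]
grip_width: 0.0797
```

{"name": "send_rows", "arguments": {"steps": [[[0.012,0.036,0],[0,0,0],0.08],[[0.025,0.072,0],[0,0,0],0.08],[[0.034,0.1,0],[0,0,0],0.08],[[0.0375,0.11,0],[0,0,0],0.08],[[0.0375,0.11,0],[0,0,0],0.08]]}}

```text
time_s: 30.58
tool_pos: [0.5263, 0.0134, 0.1317]
tool_rot: [180.0, -0.0, -0.3]
force: [0.2, -0.0, 0.9]
grip_width: 0.08
```

{"name": "send_rows", "arguments": {"steps": [[[0,0,0.005],[0,0,0],0.08],[[0,0,0.012],[0,0,0],0.08],[[0,0,0.018],[0,0,0],0.08],[[0,0,0.02],[0,0,0],0.08],[[0,0,0.02],[0,0,0],0.08]]}}

```text
time_s: 31.0
tool_pos: [0.5245, 0.0183, 0.1104]
tool_rot: [-180.0, 0.1, 0.1]
force: [-0.4, -0.3, -0.1]
grip_width: 0.0803
```

```bash
python3 p.py 0.5242 0.016 0.044 0
```

```text
d [-0.0001  0.0023  0.0664] rot [-0.     0.002  0.002] dist 0.066
pos [0.5245 0.0183 0.1104] rpy [-1.7998e+02  1.1000e-01  1.4000e-01] F [-0.42 -0.26 -0.13] M [-0.01 -0.12 -0.06] w 0.0803 t 31.0
```

{"name": "send_rows", "arguments": {"steps": [[[-0.0005,0.0012,0.01],[0,0,0],0.08],[[-0.0005,0.0012,0.025],[0,0,0],0.08],[[-0.0005,0.0012,0.045],[0,0,0],0.08],[[-0.0005,0.0012,0.062],[0,0,0],0.08],[[-0.0005,0.0012,0.066],[0,0,0],0.08]]}}

```text
time_s: 31.42
tool_pos: [0.5227, 0.0158, 0.0424]
tool_rot: [-180.0, 0.3, 0.0]
force: [-1.3, -0.5, 0.3]
grip_width: 0.08
```

{"name": "send_rows", "arguments": {"steps": [[[0,0,0],[0,0,0],0.07],[[0,0,0],[0,0,0],0.06],[[0,0,0],[0,0,0],0.05],[[0,0,0],[0,0,0],0.045],[[0,0,0],[0,0,0],0.04]], "grip_force": 30}}

```text
time_s: 31.83
tool_pos: [0.5257, 0.0157, 0.0463]
tool_rot: [180.0, -0.1, -0.0]
force: [-1.2, -0.3, 0.2]
grip_width: 0.0545
```

{"name": "send_rows", "arguments": {"steps": [[[0,0,0],[0,0,0],0.038],[[0,0,0],[0,0,0],0.036],[[0,0,0],[0,0,0],0.036],[[0,0,0],[0,0,0],0.036],[[0,0,0],[0,0,0],0.036]]}}

```text
time_s: 32.25
tool_pos: [0.5251, 0.0156, 0.0458]
tool_rot: [180.0, -0.0, -0.0]
force: [-0.7, -0.6, 5.1]
grip_width: 0.0413
```

```bash
python3 p.py 0.452 -0.288 0.15 0
```

```text
d [-0.073   0.3037 -0.1041] rot [ 0. -0. -0.] dist 0.329
pos [0.5251 0.0156 0.0458] rpy [ 1.7998e+02 -1.0000e-02 -1.0000e-02] F [-0.71 -0.61  5.13] M [-0.06  0.33 -0.07] w 0.0413 t 32.25
```

{"name": "send_rows", "arguments": {"steps": [[[0,0,-0.005],[0,0,0],0.036],[[0,0,-0.02],[0,0,0],0.036],[[0,0,-0.045],[0,0,0],0.036],[[0,0,-0.07],[0,0,0],0.036],[[0,0,-0.09],[0,0,0],0.036]]}}

```text
time_s: 32.67
tool_pos: [0.5246, 0.016, 0.1362]
tool_rot: [-180.0, 0.0, 0.0]
force: [0.9, -0.3, -4.8]
grip_width: 0.0408
```

{"name": "send_rows", "arguments": {"steps": [[[-0.004,0.018,0],[0,0,0],0.036],[[-0.012,0.05,0],[0,0,0],0.036],[[-0.021,0.088,0],[0,0,0],0.036],[[-0.03,0.126,0],[0,0,0],0.036],[[-0.039,0.164,0],[0,0,0],0.036]]}}

```text
time_s: 33.08
tool_pos: [0.4847, -0.1494, 0.1348]
tool_rot: [-180.0, 0.1, 0.1]
force: [0.5, -1.0, -4.2]
grip_width: 0.041
```

{"name": "send_rows", "arguments": {"steps": [[[-0.009,0.038,0],[0,0,0],0.036],[[-0.018,0.075,0],[0,0,0],0.036],[[-0.026,0.108,0],[0,0,0],0.036],[[-0.032,0.132,0],[0,0,0],0.036],[[-0.0335,0.139,0],[0,0,0],0.036]]}}

```text
time_s: 33.5
tool_pos: [0.4493, -0.2927, 0.1343]
tool_rot: [179.9, 0.1, -0.4]
force: [-0.5, -0.4, -4.6]
grip_width: 0.0411
```

{"name": "send_rows", "arguments": {"steps": [[[0,0,0],[0,0,0],0.036],[[0,0,0],[0,0,0],0.036],[[0,0,0],[0,0,0],0.036],[[0,0,0],[0,0,0],0.036],[[0,0,0],[0,0,0],0.036]]}}

```text
time_s: 33.92
tool_pos: [0.4531, -0.2856, 0.1354]
tool_rot: [-180.0, -0.0, 0.2]
force: [0.3, -0.4, -4.4]
grip_width: 0.0411
```

```bash
python3 p.py 0.452 -0.288 0.03 0; python3 - <<'E'
from h import *
t=cam("scene"); crop(t,200,80,380,230,4,"pics/b1.png")
t=cam("top"); crop(t,370,170,550,310,4,"pics/b2.png")
E
```

```text
d [-0.0011  0.0024  0.1054] rot [-0.    -0.     0.003] dist 0.105
pos [ 0.4531 -0.2856  0.1354] rpy [-1.7999e+02 -0.0000e+00  1.6000e-01] F [ 0.32 -0.44 -4.45] M [-0.03 -0.14  0.02] w 0.0411 t 33.92
```

View pics/b1.png

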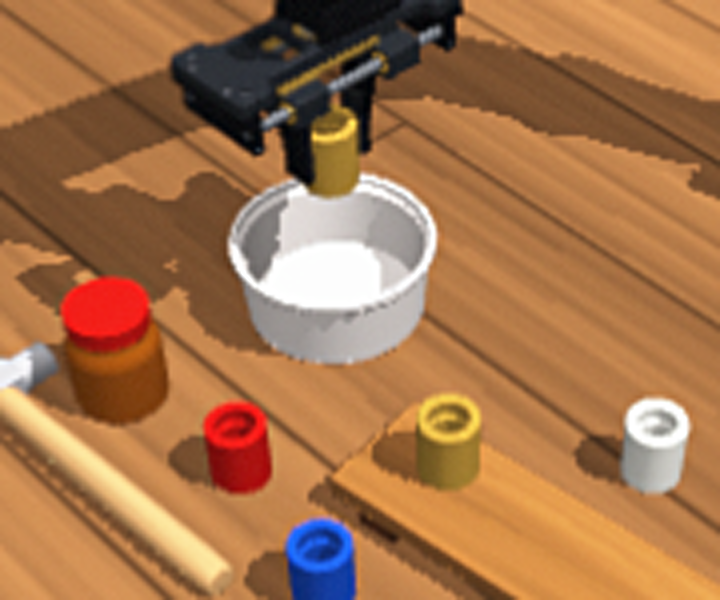

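View pics/b2.png

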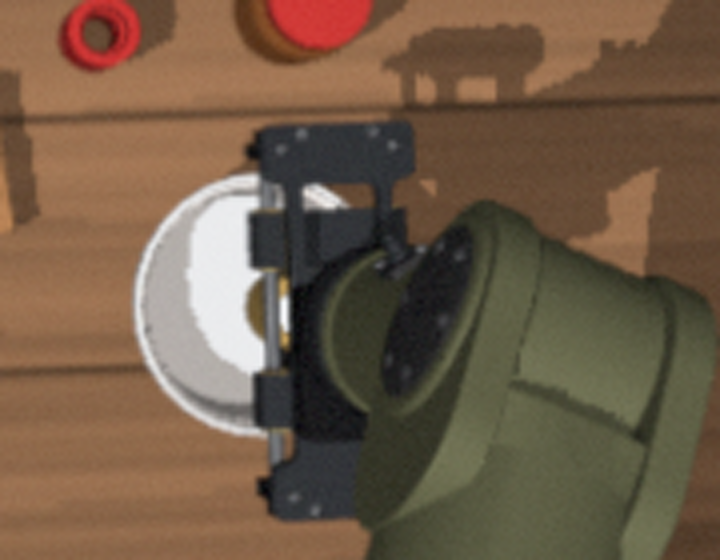

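{"name": "send_rows", "arguments": {"steps": [[[-0.0005,0.0015,0.012],[0,0,0],0.036],[[-0.0005,0.0015,0.034],[0,0,0],0.036],[[-0.0005,0.0015,0.062],[0,0,0],0.036],[[-0.0005,0.0015,0.086],[0,0,0],0.036],[[-0.0005,0.0015,0.1],[0,0,0],0.036]]}}

```text
time_s: 34.43
tool_pos: [0.45, -0.2876, 0.0318]
tool_rot: [-179.9, 0.2, 0.0]
force: [-1.1, 0.9, -3.5]
grip_width: 0.0411
```

{"name": "send_rows", "arguments": {"steps": [[[0,0,0.001],[0,0,0],0.036],[[0,0,0.002],[0,0,0],0.036],[[0,0,0.004],[0,0,0],0.036],[[0,0,0.006],[0,0,0],0.036],[[0,0,0.008],[0,0,0],0.036]]}}

```text
time_s: 34.85
tool_pos: [0.4529, -0.2894, 0.0285]
tool_rot: [179.9, -0.1, -0.0]
force: [0.1, 0.4, -4.9]
grip_width: 0.0408
```

```bash
python3 p.py 0.452 -0.288 0.0208 0
```

```text
d [-0.0009 -0.0014  0.0077] rot [ 0.002 -0.002 -0.   ] dist 0.008
pos [ 0.4529 -0.2894  0.0285] rpy [ 1.799e+02 -1.100e-01 -1.000e-02] F [ 0.1   0.37 -4.93] M [-0.01 -0.11 -0.05] w 0.0408 t 34.85
```

{"name": "send_rows", "arguments": {"steps": [[[0,0,0.0015],[0,0,0],0.036],[[0,0,0.003],[0,0,0],0.036],[[0,0,0.0045],[0,0,0],0.036],[[0,0,0.0055],[0,0,0],0.036],[[0,0,0.006],[0,0,0],0.036]]}}

```text
time_s: 35.27
tool_pos: [0.4519, -0.2887, 0.0213]
tool_rot: [180.0, 0.0, 0.0]
force: [-0.3, 0.1, -3.5]
grip_width: 0.0414
```

```bash
python3 p.py 0.452 -0.288 0.0208 0
```

```text
d [ 0.0001 -0.0007  0.0005] rot [0. 0. 0.] dist 0.001
pos [ 0.4519 -0.2887  0.0213] rpy [1.8e+02 1.0e-02 0.0e+00] F [-0.3   0.06 -3.53] M [ 0.02 -0.13  0.05] w 0.0414 t 35.27
```

{"name": "send_rows", "arguments": {"steps": [[[0,0,0.0004],[0,0,0],0.036],[[0,0,0.0008],[0,0,0],0.036],[[0,0,0.0011],[0,0,0],0.036],[[0,0,0.0012],[0,0,0],0.036],[[0,0,0.0012],[0,0,0],0.036]]}}

```text
time_s: 35.68
tool_pos: [0.452, -0.2888, 0.0208]
tool_rot: [180.0, 0.0, 0.0]
force: [-2.3, 2.1, 4.1]
grip_width: 0.0412
```

```bash
python3 p.py 0.452 -0.288 0.0208 0
```

```text
d [-0.     -0.0008 -0.    ] rot [0. 0. 0.] dist 0.001
pos [ 0.452  -0.2888  0.0208] rpy [1.7998e+02 1.0000e-02 0.0000e+00] F [-2.26  2.09  4.15] M [0.35 0.55 0.03] w 0.0412 t 35.68
```

{"name": "send_rows", "arguments": {"steps": [[[0,0,-0.0004],[0,0,0],0.042],[[0,0,-0.0004],[0,0,0],0.046],[[0,0,-0.0004],[0,0,0],0.051],[[0,0,-0.0004],[0,0,0],0.056],[[0,0,-0.0004],[0,0,0],0.06]]}}

```text
time_s: 36.1
tool_pos: [0.4524, -0.289, 0.0208]
tool_rot: [180.0, -0.0, -0.0]
force: [0.6, 1.0, -0.6]
grip_width: 0.0555
```

{"name": "send_rows", "arguments": {"steps": [[[0,0,0],[0,0,0],0.062],[[0,0,-0.01],[0,0,0],0.062],[[0,0,-0.035],[0,0,0],0.062],[[0,0,-0.07],[0,0,0],0.062],[[0,0,-0.11],[0,0,0],0.07]]}}

```text
time_s: 36.52
tool_pos: [0.4508, -0.2878, 0.131]
tool_rot: [-179.9, 0.1, 0.0]
force: [0.7, -1.1, -0.3]
grip_width: 0.0644
```

{"name": "send_rows", "arguments": {"steps": [[[0,0.01,-0.03],[0,0,0],0.07],[[0,0.04,-0.06],[0,0,0],0.07],[[0,0.08,-0.08],[0,0,0],0.07],[[0.01,0.11,-0.08],[0,0,0],0.07],[[0.01,0.13,-0.08],[0,0,0],0.07]]}}

```text
time_s: 36.93
tool_pos: [0.4628, -0.4235, 0.2138]
tool_rot: [179.7, -0.2, -0.2]
force: [-0.1, -0.4, -0.7]
grip_width: 0.0698
```

{"name": "send_rows", "arguments": {"steps": [[[0,0,0],[0,0,0],0.07],[[0,0,0],[0,0,0],0.07],[[0,0,0],[0,0,0],0.07],[[0,0,0],[0,0,0],0.07],[[0,0,0],[0,0,0],0.07]]}}

```text
time_s: 37.35
tool_pos: [0.4625, -0.4172, 0.211]
tool_rot: [-180.0, -0.0, 0.1]
force: [0.4, 0.3, -0.3]
grip_width: 0.0699
```

```bash
python3 - <<'E'
from h import *
t=cam("scene"); crop(t,170,100,520,340,2.28,"pics/c1.png")
u=cam("top"); crop(u,130,90,530,310,2,"pics/c2.png")
o=env.get_obs(); print(o["tool_pos"],o["time_s"],o["joint_velocities"])
E
```

```text
[ 0.46227834 -0.41770758  0.21091673] 37.45 [ 0.13703224  0.07215385  0.29814837 -0.24845649  0.03005756 -0.00913051
 -0.03207023]
```

View pics/c1.png

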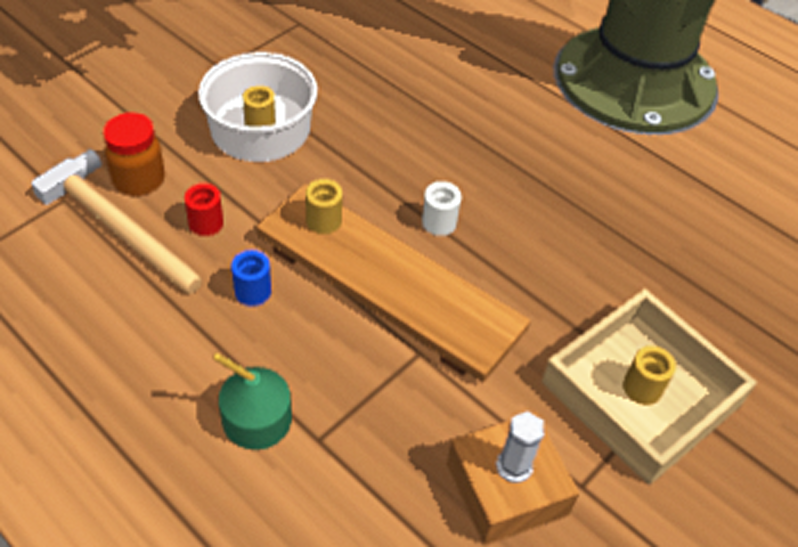

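View pics/c2.png

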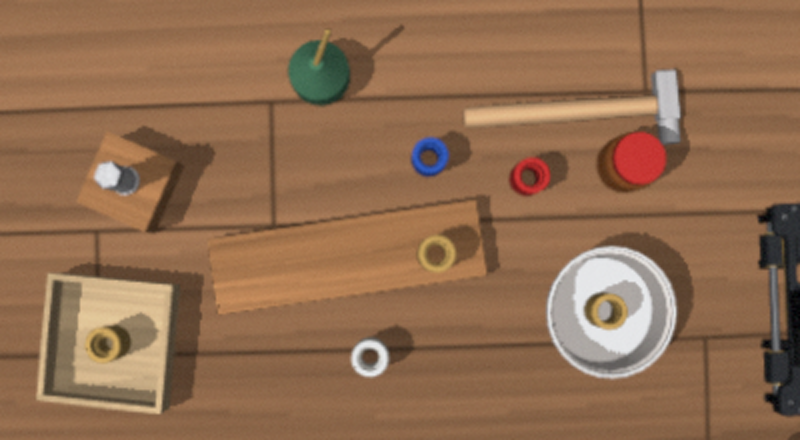

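All three bushings stand upright where they belong: tray, tub, and board. The gauge hangs in its block, the bystanders and look-alikes haven't moved, and the gripper is clear.

```bash
python3 -c "
from cell import env
print(env.sign_off())"
```

```text
the job is handed in; nothing more can be done
None
```

The job is done and handed in at about 37.5 s of the 72 s allowed. I gauged the bushings from left to right, then hung the gauge back in its block and sorted them:

| Bushing | Where the gauge stopped (depth below the mouth) | What that means | Where it is now |
|---|---|---|---|
| Left | 14.5 mm, with about 15 N of contact | The thin step does not enter | Upright in the square tray |
| Middle | 40 mm, collar on the mouth | Takes both steps | Upright in the round tub |
| Right | 27 mm, unchanged after small sideways nudges | Takes the thin step but stops the thick one | Left standing on the board |

**Last checks:** The final scene and top pictures show all three bushings upright in those places and the gauge hanging in its block. The hammer, jar, oil can and the coloured look-alikes are where they were, and the gripper is clear of everything. No check failed.

**Small disagreements:** The two cameras differed by about 1 mm on the bushing positions. The gripper read about 41 mm on the 42 mm bushings, and a move sometimes ended 1–7 mm off before settling. None of these affected the result.

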